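# Pack the candle-casting kit into its caddy

## Robot

A 6-joint arm with a two-finger parallel gripper is mounted at the origin on a cart in front of the work surface, level with it; the furniture and walls round the work are solid. World frame = base frame: x ahead of the robot, y to its left, z up, the work surface at z = 0. Lengths are in m, angles in rad, forces in N, time in s.
With the tool pointing down it reaches from about 0.225 to 0.875 m from the base axis. Payload 3.4 kg.
Tool frame: the origin (TCP) lies at the very end of the fingers, on their centre line; the grasp point (between the pads) lies behind it (manip.tcp_to_grasp is the z of the grasp point in the tool frame, in m); z points along the fingers, y is the direction in which the jaws open and shut (so a half turn about z gives the same grasp; the last joint's range is limited). The gripper opens to 85 mm and grips with 20 to 120 N. Pads are 22 mm wide; open, the fingers measure 114 mm over their backs; the gripper's body (76 mm by 85 mm) begins 54 mm behind the grasp point. The pads swing forward as they close: fully open they stand 13 mm farther back than shut.
Start: joints at [1.192, 0.276, 1.505, -0, 1.361, -0.121], TCP at [0.147, 0.556, 0.231] pointing down, gripper open.
Joint ranges: [-2.89, 2.89], [-0.75, 2.08], [0.22, 2.7], [-1.18, 4.32], [0.11, 2.71], [-2.7, 2.7]. Speed limits (rad/s): [2.57, 2.57, 3.14, 3.14, 3.14, 3.14].

## Interface

Orientations are given as a unit quaternion [w, x, y, z].
In Python, from rig import manip, eyes gives the robot as it stands.
- The arm moves only by the tool servo_tool, never from a script. Its argument "increments" is a list of rows, each an object with "slide": the shift along the tool's x, y, z in m, a list of three; "spin": the turn about the tool's z in degrees. A call has 1 to 8 rows; each row shifts and turns the commanded pose from where the row before left it, along the tool's axes as they then stand; what a row does not reach is not made up. A row lasts 1/10 s, in which the tool goes at most 50 mm and 8.59 degrees, less where a joint would pass 70% of its speed; a pose out of reach is approached as far as the arm can. A call is refused whole if a number of a shift passes 0.05 or a number of a turn 8.59, either way. A call with a gripper value outside its range is refused whole. "hand" is the opening, from 0 (shut) to 1 (fully open), set as the call begins (left out, the last holds). The fingers move at their own pace and stop on an object; "newtons" is the grip in N (left out, the last holds). Time passes only in rows, so rows that do not move let the fingers close. It gives the time, the measured TCP pose, the force and the opening at its end, in the units of the state.
- manip.get_state(): the state, without advancing time (a new reading comes with each control period).
- eyes.get_image(name): name is "scene" or "top" or "wrist"; returns the picture (480x640x3 uint8, blue, green, red); there is no depth.
- eyes.calibration(name): a dict with "fx", "fy", "cx", "cy" (pixels), "rvec" (rotation vector, rad) and "tvec" (3), from world to camera coordinates, as OpenCV has them; the wrist camera has in their place "hand_eye" (4x4, takes a point from camera to tool coordinates, whose origin is the TCP and whose axes are the flange's). Camera axes: x right, y down, z forward; pixel columns grow to the right and rows downward; lengths in m; the calibration is good to about 2 mm. A picture is of the moment at which its call begins: read the wrist's pose just before it. calibration takes no time and is no camera call.
- manip.sign_off(): hands the job in, once; it reports no verdict.
The state is a dict: "clock": time; "qpos": joint angles; "qd": joint speeds; "effort": joint torques, N m; "position": TCP position; "ee_rot": TCP orientation; "contact_force": force on the tool from outside, world axes, zero at the start; "moment": the same for the moment, N m; "width": finger opening in m.
Only numpy, scipy, OpenCV 4.12 (cv2) and the standard library are available. Lean on these libraries where they do the work, as an engineer would, in place of code of your own. Each camera call takes 0.05 s, during which the arm holds its last target.

## Task

The casting lesson is over: pack the kit into its grey caddy. Nest the four coloured moulds upright in the caddy's round seat, the largest at the bottom and each smaller one fully home inside the next larger, and stand every tile from the draining stand on its long edge in a slot of the rack, one tile to a slot, right down on the floor. Leave the other things on the bench alone.

Things in the scene. Friction and masses are not known exactly. Their poses are not given: they have to be found in the camera images.
- mould_xl: green casting mould, a thick-bottomed round cup 54 mm tall. Outside: cone from 57 mm diameter at the base to 68 mm at 22 mm up, then a straight 68 mm collar to grip. Cup: 22 mm deep, floor 32 mm above the base, 62 mm wide at the mouth, 51 at the floor; the yellow one's cone fits it with 1.5 mm play all round and its collar stands 32 mm proud. Origin: base centre; z: axis, to the mouth.
- mould_l: yellow casting mould, a thick-bottomed round cup 54 mm tall. Outside: cone from 48 mm diameter at the base to 59 mm at 22 mm up, then a straight 59 mm collar to grip. Cup: 22 mm deep, floor 32 mm above the base, 53 mm wide at the mouth, 42 at the floor; the orange one's cone fits it with 1.5 mm play all round and its collar stands 32 mm proud. Origin: base centre; z: axis, to the mouth.
- mould_m: orange casting mould, a thick-bottomed round cup 54 mm tall. Outside: cone from 39 mm diameter at the base to 50 mm at 22 mm up, then a straight 50 mm collar to grip. Cup: 22 mm deep, floor 32 mm above the base, 44 mm wide at the mouth, 33 at the floor; the red one's cone fits it with 1.5 mm play all round and its collar stands 32 mm proud. Origin: base centre; z: axis, to the mouth.
- mould_s: red casting mould, a thick-bottomed round cup 54 mm tall. Outside: cone from 30 mm diameter at the base to 41 mm at 22 mm up, then a straight 41 mm collar to grip. Cup: 22 mm deep, floor 32 mm above the base, 35 mm wide at the mouth, 24 at the floor; the smallest, nothing goes into it. Origin: base centre; z: axis, to the mouth.
- caddy: grey storage caddy, fixed, 270 (its y) x 112 mm (its x), floor 8 mm thick, lip to 20 mm high all round, 104 mm apart inside across x. White round tapered mould seat at its -y end; white rack of four slots 36 mm apart at its +y end: two rows of teeth at x = +-30 mm, 10 mm thick, tops 30 mm above the bench. Origin: centre of its underside
- seat (a point): centre of the floor of the caddy's tapered mould seat, 8 mm above the bench. The seat is 16 mm deep, 60 mm across at the floor, 68 mm at the mouth, 78 mm outside; the green mould's cone fits it with about 1.5 to 2 mm play and its base rests on this floor
- slot_0 (a point): middle of the floor of slot 0 of the caddy's rack, 8 mm above the bench; axes as the caddy's. The slot runs along x, is 10.5 mm wide (y) up to 14 mm above this floor, then flares to 20.5 mm at 22 mm above it. A tile in it has its x along the slot's x and its centre 30 mm above this point
- slot_1 (a point): middle of the floor of slot 1 of the caddy's rack, 8 mm above the bench; axes as the caddy's. The slot runs along x, is 10.5 mm wide (y) up to 14 mm above this floor, then flares to 20.5 mm at 22 mm above it. A tile in it has its x along the slot's x and its centre 30 mm above this point
- slot_2 (a point): middle of the floor of slot 2 of the caddy's rack, 8 mm above the bench; axes as the caddy's. The slot runs along x, is 10.5 mm wide (y) up to 14 mm above this floor, then flares to 20.5 mm at 22 mm above it. A tile in it has its x along the slot's x and its centre 30 mm above this point
- slot_3 (a point): middle of the floor of slot 3 of the caddy's rack, 8 mm above the bench; axes as the caddy's. The slot runs along x, is 10.5 mm wide (y) up to 14 mm above this floor, then flares to 20.5 mm at 22 mm above it. A tile in it has its x along the slot's x and its centre 30 mm above this point
- tile_0: white ceramic tile, 90 x 8 x 60 mm (x along its long edges, y square to its faces, z up across it), origin at its centre. Two to four tiles are present. It starts in the draining stand on a long edge, leaning 15 degrees (top to the stand's -y); wires reach 28 mm above its lower edge, so grip the upper part across the 8 mm
- tile_1: terracotta ceramic tile, 90 x 8 x 60 mm (x along its long edges, y square to its faces, z up across it), origin at its centre. Two to four tiles are present. It starts in the draining stand on a long edge, leaning 15 degrees (top to the stand's -y); wires reach 28 mm above its lower edge, so grip the upper part across the 8 mm
- tile_2: white ceramic tile, 90 x 8 x 60 mm (x along its long edges, y square to its faces, z up across it), origin at its centre. Two to four tiles are present. It starts in the draining stand on a long edge, leaning 15 degrees (top to the stand's -y); wires reach 28 mm above its lower edge, so grip the upper part across the 8 mm
- tile_3: terracotta ceramic tile, 90 x 8 x 60 mm (x along its long edges, y square to its faces, z up across it), origin at its centre. Two to four tiles are present. It starts in the draining stand on a long edge, leaning 15 degrees (top to the stand's -y); wires reach 28 mm above its lower edge, so grip the upper part across the 8 mm
- stand: draining stand, fixed: a blue base 110 x 168 mm (its x, y), 8 mm thick, with short steel wires that hold up to four tiles 38 mm apart along its y. Origin: centre of its underside
- dye_bottle: small brown dropper bottle, 27 mm across, 88 mm tall, standing between the moulds; not part of the job. Origin: centre of its base
- thermometer: white probe thermometer lying on the right, 179 mm long, 12 mm high; not part of the job. Origin: middle of its underside
- pink_wax: pink lump of wax on a cardboard pad at the left, about 41 mm; not part of the job. Origin: underside
- pale_wax: pale lump of wax on the same pad, about 50 mm; not part of the job. Origin: underside
Not all that is in view belongs to the job. Leave any black look-alike of the mould_xl alone.

How it is judged:
At the end, for the whole second after the job is handed in: Moulds nested in order on the seat, each within 4 mm of the axis and height of its full seating and upright within 0.08 rad. Each tile on a long edge in a slot, centre 26 to 34 mm above the slot floor, within 12 mm of mid-slot, faces within 0.22 rad, long edge within 0.15 rad. All at rest (horizontal distance between mould_xl and seat below 0.004 m and z of mould_xl in the frame of seat between -0.004 and 0.004 m and angle between each of mould_xl, mould_l, mould_m, mould_s's own z axis and vertical below 0.08 rad and linear speed of each of mould_xl, mould_l, mould_m, mould_s, tile_0, tile_1, tile_2, tile_3 below 0.02 m/s and horizontal distance between mould_l and mould_xl below 0.004 m and z of mould_l in the frame of mould_xl between 0.028 and 0.036 m and horizontal distance between mould_m and mould_l below 0.004 m and z of mould_m in the frame of mould_l between 0.028 and 0.036 m and horizontal distance between mould_s and mould_m below 0.004 m and z of mould_s in the frame of mould_m between 0.028 and 0.036 m and z of tile_0 in the frame of slot_0 between 0.026 and 0.034 m and x of tile_0 in the frame of slot_0 between -0.012 and 0.012 m and y of tile_0 in the frame of slot_0 between -0.01 and 0.118 m and angle between the y axis of each of tile_0, tile_1, tile_2, tile_3 and the y axis of slot_0, either way round below 0.22 rad and angle between the x axis of each of tile_0, tile_1, tile_2, tile_3 and the x axis of slot_0, either way round below 0.15 rad and z of tile_1 in the frame of slot_0 between 0.026 and 0.034 m and x of tile_1 in the frame of slot_0 between -0.012 and 0.012 m and y of tile_1 in the frame of slot_0 between -0.01 and 0.118 m and z of tile_2 in the frame of slot_0 between 0.026 and 0.034 m and x of tile_2 in the frame of slot_0 between -0.012 and 0.012 m and y of tile_2 in the frame of slot_0 between -0.01 and 0.118 m and z of tile_3 in the frame of slot_0 between 0.026 and 0.034 m and x of tile_3 in the frame of slot_0 between -0.012 and 0.012 m and y of tile_3 in the frame of slot_0 between -0.01 and 0.118 m); the robot touches nothing.
It fails at once if the dropper bottle was moved more than 3 cm (distance of dye_bottle from where it was at the start of the episode above 0.03 m).
It fails at once if the thermometer was moved more than 3 cm (distance of thermometer from where it was at the start of the episode above 0.03 m).
It fails at once if the pink wax lump was moved more than 3 cm (distance of pink_wax from where it was at the start of the episode above 0.03 m).
It fails at once if the pale wax lump was moved more than 3 cm (distance of pale_wax from where it was at the start of the episode above 0.03 m).
Of tile_0, tile_1, tile_2, tile_3 only 2 to 4 are there at a start; the rules pass over those that are not, and their reading is None.
At some moment in a run one of mould_xl, mould_l may be knocked a few centimetres aside while the robot is not near it.
It also fails if it takes over 210 s, if anything falls off the work surface, if the arm or the gripper's body presses on something with over 40 N, if the wrist force passes 120 N, or if a joint passes its speed limit or range.

## Working session

There is one attempt and no reset: what is moved stays moved. The work goes in short steps, Python scripts to look and compute and a tool call to move; the robot and the scene stay as the last step left them, time stands still between calls to the robot, and variables do not carry over. Pictures are saved under pics/ and viewed, and the job is handed in when it is done.

Besides the shell and the picture viewer there is one more tool, called after "Call:" as a command line: name --argument value ..., lists and objects as JSON in quotes. servo_tool: Moves the arm, as the interface text tells. Its arguments: {"type":"object","properties":{"increments":{"type":"array","items":{"type":"object","properties":{"slide":{"type":"array","items":{"type":"number"}},"spin":{"type":"number"}}}},"hand":{"type":"number"},"newtons":{"type":"number"}},"required":["increments"]}

```bash
ls; mkdir -p pics; python3 - <<'E'
from rig import manip, eyes
import cv2
print(manip.get_state()); print(manip.tcp_to_grasp)
for n in ["scene","top","wrist"]:
    print(n,eyes.calibration(n))
    cv2.imwrite(f"pics/{n}0.png",eyes.get_image(n))
E
```

```text
pics
{'clock': 0.0, 'qpos': array([ 1.19198049e+00,  2.76590083e-01,  1.50614959e+00, -7.81737448e-06,
        1.36069514e+00, -1.21015727e-01]), 'qd': array([ 9.50851870e-04,  5.28950345e-05, -9.87959130e-04,  2.58075738e-05,
       -7.86379124e-04,  4.32426001e-04]), 'effort': array([-3.58070347e-04, -4.16783595e+01, -2.45801997e+01, -1.28295383e-04,
        1.12889148e-02,  4.75936389e-06]), 'position': array([0.14641548, 0.55549191, 0.23043596]), 'ee_rot': array([-2.24100038e-04,  1.28542534e-01,  9.91703569e-01, -8.93408761e-04]), 'contact_force': array([ 0.03874665, -0.75514388,  0.43032153]), 'moment': array([0.02678081, 0.01295074, 0.00764723]), 'width': 0.08555531021716489}
-0.0187
scene {'fx': 450.7213528854706, 'fy': 450.7213528854706, 'cx': 327.0624009391283, 'cy': 245.05454724384785, 'rvec': array([ 0.78686633, -2.39528011,  1.35422314]), 'tvec': array([0.52499597, 0.19247191, 0.8654017 ])}
top {'fx': 547.6327511457059, 'fy': 547.6327511457059, 'cx': 314.06507198423463, 'cy': 239.99283696511657, 'rvec': array([ 2.13971915, -2.09787946,  0.16836147]), 'tvec': array([0.06891125, 0.6138999 , 1.63687026])}
wrist {'fx': 378.21610502036526, 'fy': 378.21610502036526, 'cx': 316.99963575046223, 'cy': 240.11271297390775, 'hand_eye': array([[-7.23902643e-04, -9.57368846e-01, -2.88867389e-01,
         7.37206464e-02],
       [ 9.99999703e-01, -6.16285388e-04, -4.63499869e-04,
         5.57203167e-04],
       [ 2.65715584e-04, -2.88867639e-01,  9.57369008e-01,
        -1.43184761e-01],
       [ 0.00000000e+00,  0.00000000e+00,  0.00000000e+00,
         1.00000000e+00]])}
```

View pics/scene0.png

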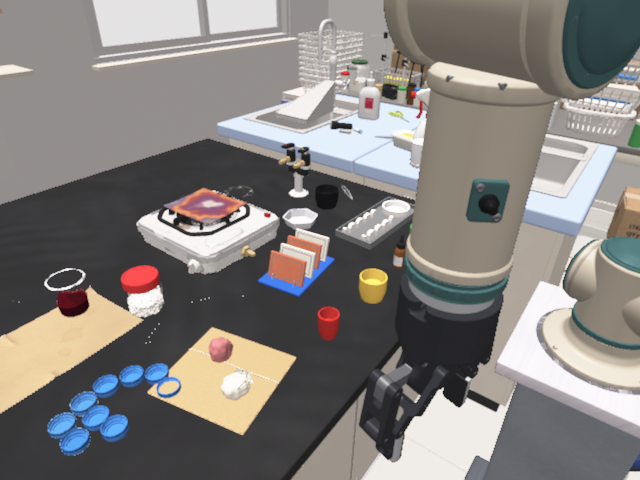

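View pics/top0.png

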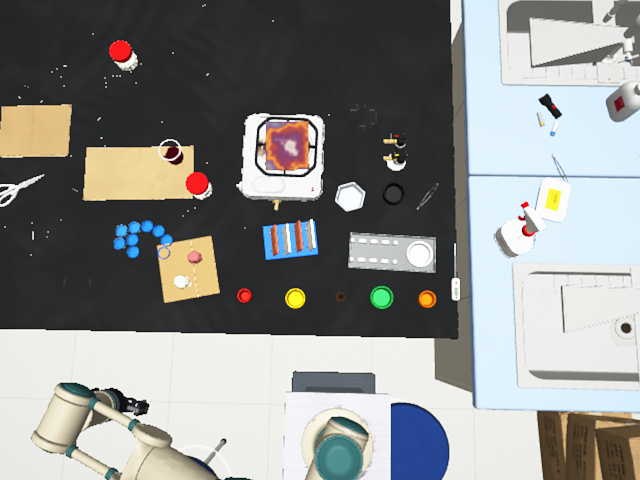

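View pics/wrist0.png

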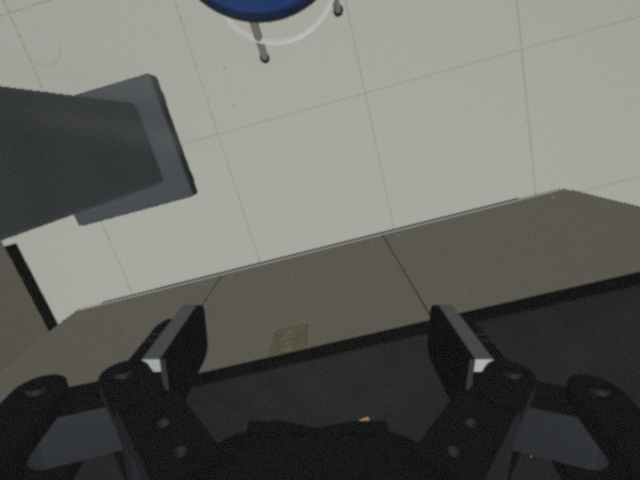

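Top view: stand near (290,240) with four tiles, caddy near (392,252) with its seat on the right (-y). Moulds are red (244,296), yellow (295,298), green (381,297) and orange (427,299), with the bottle at (340,297). The black look-alike is at (393,194) and the thermometer at (456,289).

```bash
cat > h.py <<'E'
from rig import manip, eyes
import cv2, numpy as np
from scipy.spatial.transform import Rotation as R
def rot(st): 
    q=st['ee_rot']; return R.from_quat([q[1],q[2],q[3],q[0]])
def cam(n,st=None):
    c=eyes.calibration(n); K=np.array([[c['fx'],0,c['cx']],[0,c['fy'],c['cy']],[0,0,1]])
    if n!='wrist':
        return K,cv2.Rodrigues(c['rvec'])[0],np.array(c['tvec'])
    st=st or manip.get_state(); T=np.eye(4); T[:3,:3]=rot(st).as_matrix(); T[:3,3]=st['position']
    W=np.linalg.inv(T@c['hand_eye']); return K,W[:3,:3],W[:3,3]
def p2w(n,u,v,z,C=None):
    K,Rm,t=C or cam(n); d=Rm.T@np.linalg.inv(K)@[u,v,1]; o=-Rm.T@t
    return o+d*(z-o[2])/d[2]
def w2p(n,p,C=None):
    K,Rm,t=C or cam(n); q=K@(Rm@np.array(p)+t); return q[:2]/q[2]
def shot(n,name,crop=None,s=1):
    C=cam(n); im=eyes.get_image(n)
    np.savez(f'pics/{name}.npz',K=C[0],R=C[1],t=C[2])
    cv2.imwrite(f'pics/{name}_raw.png',im)
    if crop: 
        a,b,c,d=crop; im=im[b:d,a:c]
    im=cv2.resize(im,None,fx=s,fy=s,interpolation=cv2.INTER_CUBIC); cv2.imwrite(f'pics/{name}.png',im)
    return C
def load(name):
    f=np.load(f'pics/{name}.npz'); return f['K'],f['R'],f['t']
def S():
    s=manip.get_state(); print('t',round(s['clock'],2),'pos',s['position'].round(4),'R',rot(s).as_matrix().round(3).tolist(),'w',round(s['width'],4),'F',s['contact_force'].round(1)); return s
E
python3 - <<'E'
from h import *
im=cv2.imread('pics/top0.png')
a=im[210:320,225:470]
cv2.imwrite('pics/t1.png',cv2.resize(a,None,fx=3.2,fy=3.2,interpolation=cv2.INTER_CUBIC))
for u,v,z in [(244,296,.054),(295,298,.054),(381,297,.054),(427,299,.054),(340,297,.088),(419,254,.024),(290,240,.03),(456,289,.01),(393,194,.05)]:
    print((u,v),p2w('top',u,v,z).round(4))
E
```

```text
(244, 296) [0.4356 0.2907 0.054 ]
(295, 298) [0.4327 0.1351 0.054 ]
(381, 297) [ 0.4409 -0.1255  0.054 ]
(427, 299) [ 0.4377 -0.2643  0.054 ]
(340, 297) [ 0.4359 -0.0005  0.088 ]
(419, 254) [ 0.5796 -0.247   0.024 ]
(290, 240) [0.6156 0.1572 0.03  ]
(456, 289) [ 0.4738 -0.3627  0.01  ]
(393, 194) [ 0.7647 -0.1636  0.05  ]
```

View pics/t1.png

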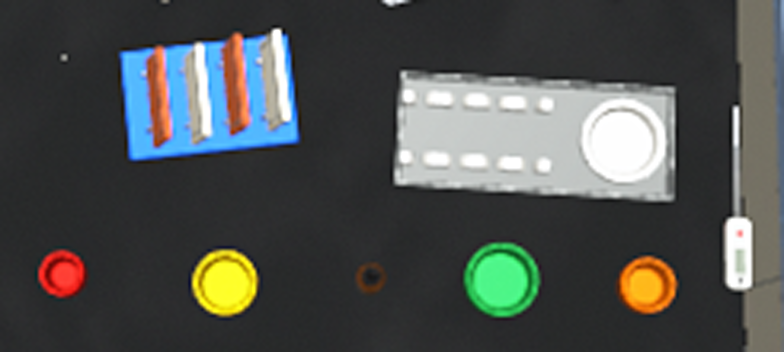

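Call:
servo_tool --increments '[{"slide": [0, 0, -0.04], "spin": -7.4}, {"slide": [0, 0, -0.04], "spin": -7.4}, {"slide": [-0.03, -0.038, 0]}, {"slide": [-0.03, -0.038, 0]}, {"slide": [-0.03, -0.038, 0]}, {"slide": [-0.03, -0.038, 0]}, {"slide": [-0.03, -0.038, 0]}, {"slide": [-0.03, -0.038, 0]}]' --hand 1

```text
$.increments[2]: bad value
```

```bash
python3 - <<'E'
from h import *
S(); shot('wrist','w1')
E
```

```text
t 0.15 pos [0.1464 0.5556 0.2306] R [[-0.967, 0.255, -0.001], [0.255, 0.967, -0.001], [0.0, -0.001, -1.0]] w 0.0851 F [-0.6  0.2  0.2]
```

View pics/w1.png

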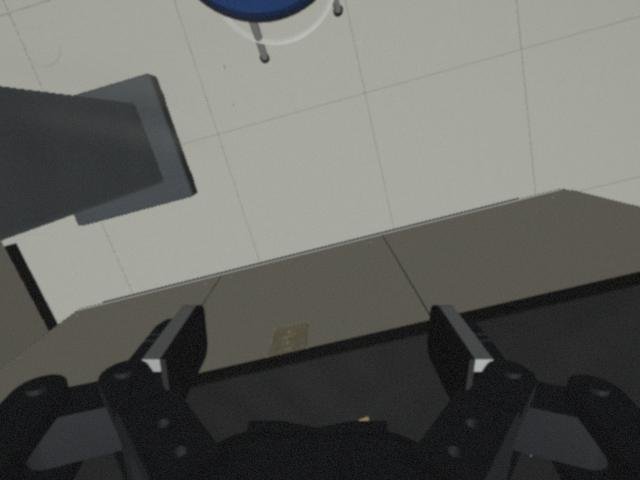

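Call:
servo_tool --increments '[{"slide": [0, 0, -0.04], "spin": -7.4}, {"slide": [0, 0, -0.04], "spin": -7.4}, {"slide": [-0.03, -0.038, 0], "spin": 0}, {"slide": [-0.03, -0.038, 0], "spin": 0}, {"slide": [-0.03, -0.038, 0], "spin": 0}, {"slide": [-0.03, -0.038, 0], "spin": 0}, {"slide": [-0.03, -0.038, 0], "spin": 0}, {"slide": [-0.03, -0.038, 0], "spin": 0}]' --hand 1

```text
clock: 1.0
position: [0.3274, 0.3264, 0.3113]
ee_rot: [0.0, -0.001, 1.0, 0.0]
contact_force: [0.9, 0.7, -0.5]
width: 0.0851
```

Call:
servo_tool --increments '[{"slide": [-0.03, -0.038, 0], "spin": 0}, {"slide": [-0.04, -0.02, 0], "spin": 0}, {"slide": [-0.04, -0.02, 0], "spin": 0}, {"slide": [-0.04, -0.02, 0], "spin": 0}, {"slide": [-0.04, -0.02, 0], "spin": 0}, {"slide": [-0.04, -0.02, 0], "spin": 0}, {"slide": [-0.04, 0, 0], "spin": 0}, {"slide": [0, 0, 0], "spin": 0}]'

```text
clock: 1.8
position: [0.6016, 0.1888, 0.3088]
ee_rot: [0.0, 0.001, 1.0, -0.0]
contact_force: [-0.7, 0.4, -0.7]
width: 0.0855
```

```bash
python3 - <<'E'
from h import *
S(); shot('wrist','w1')
E
```

```text
t 1.8 pos [0.6016 0.1888 0.3088] R [[-1.0, 0.003, 0.0], [0.003, 1.0, -0.001], [-0.0, -0.001, -1.0]] w 0.0855 F [-0.7  0.4 -0.7]
```

View pics/w1.png

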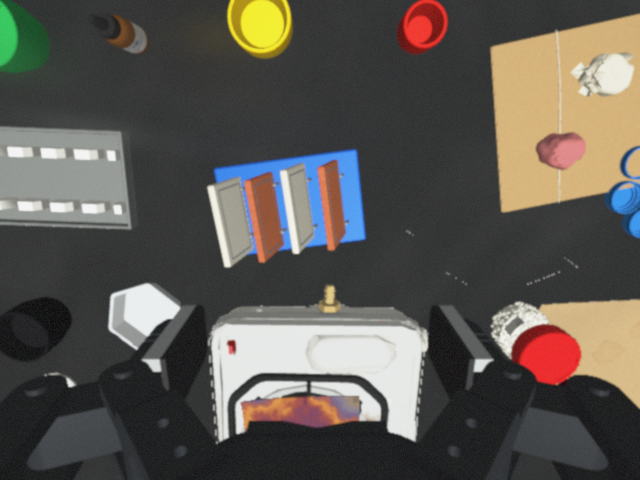

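Wrist view: four tiles at (230,222), (265,217), (297,208) and (332,204), with the caddy's rack on the left. The whole stand is visible. Next I'll look at the caddy and the right-hand moulds.

Call:
servo_tool --increments '[{"slide": [0.02, -0.045, 0], "spin": 0}, {"slide": [0.02, -0.045, 0], "spin": 0}, {"slide": [0.02, -0.045, 0], "spin": 0}, {"slide": [0.02, -0.045, 0], "spin": 0}, {"slide": [0.02, -0.045, 0], "spin": 0}, {"slide": [0.02, -0.045, 0], "spin": 0}, {"slide": [0.01, -0.04, 0], "spin": 0}, {"slide": [0, 0, 0], "spin": 0}]'

```text
clock: 2.65
position: [0.4645, -0.1231, 0.3116]
ee_rot: [-0.0, 0.002, 1.0, -0.001]
contact_force: [0.7, 1.3, 1.0]
width: 0.0857
```

```bash
python3 - <<'E'
from h import *
S(); shot('wrist','w2')
E
```

```text
t 2.65 pos [ 0.4645 -0.1231  0.3116] R [[-1.0, 0.005, -0.001], [0.005, 1.0, -0.003], [0.001, -0.003, -1.0]] w 0.0857 F [0.7 1.3 1. ]
```

View pics/w2.png

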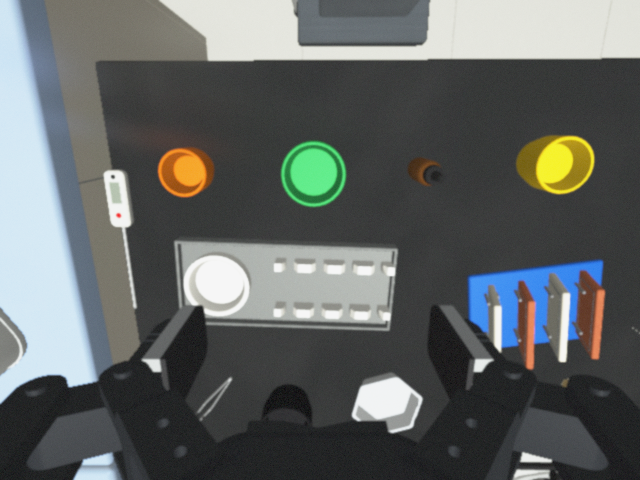

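```bash
cat >> h.py <<'E'
from scipy.optimize import minimize
def hullmask(C,circles,x,y,shape=(480,640)):
    th=np.linspace(0,2*np.pi,60); pts=[]
    K,Rm,t=C
    for r,z in circles:
        P=np.c_[x+r*np.cos(th),y+r*np.sin(th),np.full(60,z)]
        q=(K@(Rm@P.T+t[:,None])); pts.append((q[:2]/q[2]).T)
    m=np.zeros(shape,np.uint8); h=cv2.convexHull((np.vstack(pts)*16+8).astype(np.int32))
    cv2.fillConvexPoly(m,h,255,cv2.LINE_AA,4); return m/255.
HSV={'green':((45,90,60),(85,255,255)),'yellow':((22,120,80),(35,255,255)),'orange':((9,150,80),(19,255,255)),'red':((0,160,70),(4,255,255))}
RB={'green':(.057,.068),'yellow':(.048,.059),'orange':(.039,.050),'red':(.030,.041)}
def circ(col,z0=0):
    a,b=RB[col]; return [(a/2,z0),(b/2,z0+.022),(b/2,z0+.054)]
def colmask(im,col):
    h=cv2.cvtColor(im,cv2.COLOR_BGR2HSV); m=cv2.inRange(h,*HSV[col])
    if col=='red': m|=cv2.inRange(h,(174,160,70),(180,255,255))
    return m
def fit(name,mask,circles,xy0):
    C=load(name) if isinstance(name,str) else name
    u=w2p('',[*xy0,circles[-1][1]],C)
    roi=np.zeros(mask.shape,np.uint8); cv2.circle(roi,tuple(int(v) for v in u),75,255,-1)
    m=cv2.bitwise_and(mask,roi)
    n,l,s,c=cv2.connectedComponentsWithStats(m); k=1+np.argmax(s[1:,4]); m=(l==k).astype(np.uint8)
    cs,_=cv2.findContours(m,cv2.RETR_EXTERNAL,cv2.CHAIN_APPROX_NONE); m=np.zeros_like(m)
    cv2.fillPoly(m,[cv2.convexHull(max(cs,key=len))],1)
    f=lambda p: np.abs(hullmask(C,circles,*p)-m).sum()
    r=minimize(f,xy0,method='Nelder-Mead',options=dict(initial_simplex=np.array(xy0)+[[0,0],[.01,0],[0,.01]],xatol=1e-4,fatol=.1))
    return r.x.round(4), round(r.fun/m.sum(),3)
def ray(name,pts,z):
    C=load(name); return [p2w('',u,v,z,C)[:2].round(4) for u,v in pts]
def crop(name,out,a,b,c,d,s):
    im=cv2.imread(f'pics/{name}_raw.png')[b:d,a:c]; cv2.imwrite(f'pics/{out}.png',cv2.resize(im,None,fx=s,fy=s,interpolation=cv2.INTER_CUBIC))
E
python3 - <<'E'
from h import *
im2=cv2.imread('pics/w2_raw.png'); im1=cv2.imread('pics/w1_raw.png')
print('green',fit('w2',colmask(im2,'green'),circ('green'),(.44,-.125)))
print('orange',fit('w2',colmask(im2,'orange'),circ('orange'),(.437,-.264)))
print('yellow',fit('w2',colmask(im2,'yellow'),circ('yellow'),(.433,.135)))
print('yellow1',fit('w1',colmask(im1,'yellow'),circ('yellow'),(.433,.135)))
print('red1',fit('w1',colmask(im1,'red'),circ('red'),(.435,.29)))
crop('w2','c2',165,230,405,340,3.3)
crop('w1','c1',190,135,380,285,4)
E
```

```text
green (array([ 0.4391, -0.128 ]), np.float64(0.025))
orange (array([ 0.4367, -0.2665]), np.float64(0.031))
yellow (array([0.4308, 0.135 ]), np.float64(0.02))
yellow1 (array([0.4306, 0.1344]), np.float64(0.019))
red1 (array([0.4357, 0.2909]), np.float64(0.036))
```

View pics/c2.png

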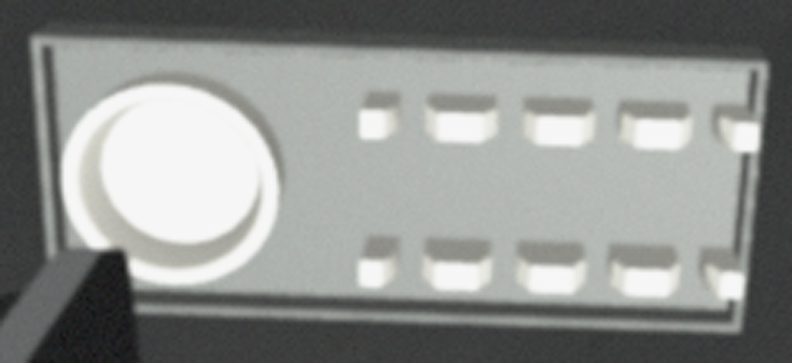

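View pics/c1.png

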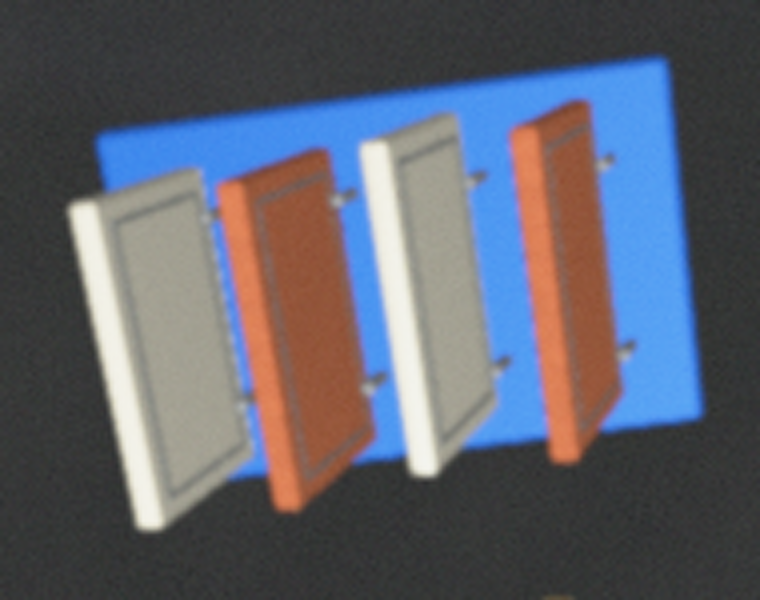

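```bash
python3 - <<'E'
from h import *
def cv(pts,a,b,s): return [(a+(u+.5)/s-.5,b+(v+.5)/s-.5) for u,v in pts]
def pose(loc,w):
    loc=np.array(loc);w=np.array(w);lc=loc.mean(0);wc=w.mean(0)
    H=(loc-lc).T@(w-wc); th=np.arctan2(H[0,1]-H[1,0],H[0,0]+H[1,1]); Rm=np.array([[np.cos(th),-np.sin(th)],[np.sin(th),np.cos(th)]])
    o=wc-Rm@lc; print('origin',o.round(4),'yaw deg',np.degrees(th).round(2),'res mm',((loc-lc)@Rm.T+wc-w).round(4).tolist()); return o,th,Rm
w=ray('w2',cv([(32,36),(768,62),(741,331)],165,230,3.3),.02)
o,th,Rc=pose([(-.056,-.135),(-.056,.135),(.056,.135)],w)
seat=np.array(ray('w2',cv([(171,184)],165,230,3.3),.024)[0])
im=cv2.imread('pics/w2_raw.png')
print('seat rim',seat,'local',(Rc.T@(seat-o)).round(4)); 
fl=np.array(ray('w2',cv([(180.5,171)],165,230,3.3),.008)[0]); print('floor',fl,(Rc.T@(fl-o)).round(4))
T=cv([(375,122),(460,126),(559,130),(655,133)],165,230,3.3)+cv([(375,268),(457,271),(551,275),(645,279)],165,230,3.3)
for p in ray('w2',T,.03): print('tooth',(Rc.T@(p-o)).round(4))
w=ray('w1',cv([(97,132),(668,57),(703,413)],190,135,4),.008)
pose([(-.055,-.084),(-.055,.084),(.055,.084)],w)
for a,b in [((84,203),(150,529)),((231,185),(287,510)),((374,143),(423,474)),((525,127),(566,463))]:
    p,q=ray('w1',cv([a,b],190,135,4),.067); d=q-p
    print('tile',((p+q)/2).round(4),'len',np.hypot(*d).round(4),'yaw',np.degrees(np.arctan2(d[1],d[0])).round(2))
E
```

```text
origin [ 0.5829 -0.1635] yaw deg -2.31 res mm [[-0.0002, -0.0008], [-0.0005, 0.0005], [0.0007, 0.0004]]
seat rim [ 0.5786 -0.2483] local [-0.0009 -0.0849]
floor [ 0.5801 -0.2488] [ 0.0006 -0.0854]
tooth [-0.0307 -0.0081]
tooth [-0.0302  0.0228]
tooth [-0.03    0.0588]
tooth [-0.0301  0.0938]
tooth [ 0.028  -0.0078]
tooth [0.0282 0.0231]
tooth [0.0286 0.0586]
tooth [0.0289 0.0941]
origin [0.6173 0.1587] yaw deg 7.4 res mm [[-0.0003, -0.0013], [-0.0013, 0.0004], [0.0016, 0.0009]]
tile [0.63  0.086] len 0.0893 yaw 6.69
tile [0.6251 0.1236] len 0.0883 yaw 6.63
tile [0.6147 0.1604] len 0.0886 yaw 6.87
tile [0.6114 0.1986] len 0.0896 yaw 7.05
```

Call:
servo_tool --increments '[{"slide": [0.0255, -0.005, 0.03], "spin": 0}, {"slide": [0, 0, 0.045], "spin": 0}, {"slide": [0, 0, 0.045], "spin": 0}, {"slide": [0, 0, 0.045], "spin": 0}, {"slide": [0, 0, 0.045], "spin": 0}, {"slide": [0, 0, 0], "spin": 0}]'

```text
clock: 3.3
position: [0.4366, -0.1209, 0.0968]
ee_rot: [-0.006, -0.001, 1.0, 0.003]
contact_force: [-1.3, 0.0, -0.0]
width: 0.0855
```

```bash
python3 - <<'E'
from h import *
S(); shot('wrist','w3')
print('green',fit('w3',colmask(cv2.imread('pics/w3_raw.png'),'green'),circ('green'),(.44,-.125)))
E
```

```text
t 3.3 pos [ 0.4366 -0.1209  0.0968] R [[-1.0, -0.002, -0.012], [-0.002, 1.0, 0.006], [0.012, 0.006, -1.0]] w 0.0855 F [-1.3  0.  -0. ]
green (array([ 0.4393, -0.1276]), np.float64(0.01))
```

View pics/w3.png

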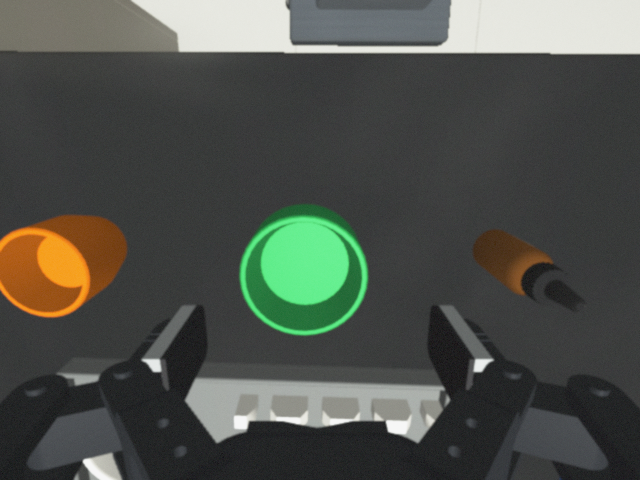

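Call:
servo_tool --increments '[{"slide": [-0.0025, -0.0065, 0], "spin": 0}, {"slide": [0, 0, 0.03], "spin": 0}, {"slide": [0, 0, 0.03], "spin": 0}, {"slide": [0, 0, 0.01], "spin": 0}, {"slide": [0, 0, 0], "spin": 0}]'

```text
clock: 3.85
position: [0.4448, -0.1317, 0.032]
ee_rot: [0.0, -0.0, 1.0, -0.0]
contact_force: [-0.2, 0.9, 0.4]
width: 0.0857
```

Call:
servo_tool --increments '[{"slide": [0, 0, 0], "spin": 0}, {"slide": [0, 0, 0], "spin": 0}, {"slide": [0, 0, 0], "spin": 0}, {"slide": [0, 0, 0], "spin": 0}, {"slide": [0, 0, 0], "spin": 0}]' --hand 0 --newtons 40

```text
clock: 4.35
position: [0.4456, -0.1319, 0.0338]
ee_rot: [0.002, -0.0, 1.0, -0.001]
contact_force: [-1.4, 1.1, 7.5]
width: 0.0666
```

Call:
servo_tool --increments '[{"slide": [0, 0, -0.03], "spin": 0}, {"slide": [0, 0, -0.04], "spin": 0}, {"slide": [-0.028, -0.024, -0.02], "spin": 0}, {"slide": [-0.028, -0.024, 0], "spin": 0}, {"slide": [-0.028, -0.024, 0], "spin": 0}, {"slide": [-0.028, -0.024, 0], "spin": 0}, {"slide": [-0.028, -0.0205, 0], "spin": 0}, {"slide": [0, 0, 0], "spin": 0}]'

```text
clock: 5.15
position: [0.5888, -0.2516, 0.1229]
ee_rot: [0.003, 0.0, 1.0, -0.002]
contact_force: [-0.6, -0.3, -0.7]
width: 0.0663
```

Call:
servo_tool --increments '[{"slide": [0, 0, 0], "spin": 0}, {"slide": [0, 0, 0], "spin": 0}]'

```text
clock: 5.35
position: [0.5832, -0.247, 0.1219]
ee_rot: [-0.0, -0.0, 1.0, 0.0]
contact_force: [-0.3, -0.2, -1.6]
width: 0.0668
```

```bash
python3 - <<'E'
from h import *
s=S(); shot('wrist','w4')
print('green',fit('w4',colmask(cv2.imread('pics/w4_raw.png'),'green'),circ('green',s['position'][2]-.0338),s['position'][:2]))
E
```

```text
t 5.35 pos [ 0.5832 -0.247   0.1219] R [[-1.0, -0.001, -0.001], [-0.001, 1.0, 0.001], [0.001, 0.001, -1.0]] w 0.0668 F [-0.3 -0.2 -1.6]
green (array([ 0.6   , -0.2477]), np.float64(0.567))
```

View pics/w4.png

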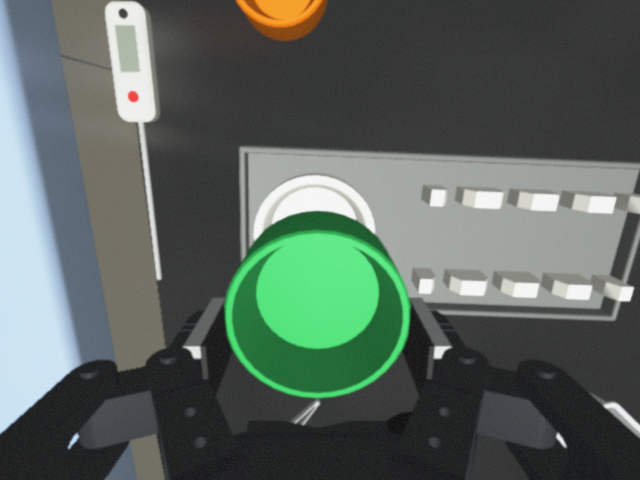

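```bash
sed -i 's/,75,255,-1)/,130,255,-1)/' h.py; python3 - <<'E'
from h import *
print('green',fit('w4',colmask(cv2.imread('pics/w4_raw.png'),'green'),circ('green',.1219-.0338),(.58,-.247)))
print(ray('w4',[(318,313)],.142), 'seat rim', ray('w4',[(314.5,231)],.024))
E
```

```text
green (array([ 0.577 , -0.2468]), np.float64(0.019))
[array([ 0.5742, -0.2462])] seat rim [array([ 0.576 , -0.2482])]
```

Call:
servo_tool --increments '[{"slide": [-0.0025, -0.0015, 0.03], "spin": 0}, {"slide": [0, 0, 0.03], "spin": 0}, {"slide": [0, 0, 0.01], "spin": 0}, {"slide": [0, 0, 0.005], "spin": 0}, {"slide": [0, 0, 0.003], "spin": 0}, {"slide": [0, 0, 0], "spin": 0}]'

```text
clock: 6.0
position: [0.5871, -0.2494, 0.0442]
ee_rot: [0.001, -0.0, 1.0, -0.0]
contact_force: [0.1, 0.6, -0.3]
width: 0.0665
```

Call:
servo_tool --increments '[{"slide": [0, 0, 0.002], "spin": 0}, {"slide": [0, 0, 0.002], "spin": 0}, {"slide": [0, 0, 0], "spin": 0}]'

```text
clock: 6.3
position: [0.587, -0.2496, 0.0418]
ee_rot: [0.001, -0.0, 1.0, -0.001]
contact_force: [-2.3, 0.3, 9.0]
width: 0.0664
```

Contact at the expected height (TCP 0.0418). Releasing and lifting straight up.

Call:
servo_tool --increments '[{"slide": [0, 0, 0], "spin": 0}, {"slide": [0, 0, 0], "spin": 0}, {"slide": [0, 0, 0], "spin": 0}, {"slide": [0, 0, 0], "spin": 0}]' --hand 1

```text
clock: 6.7
position: [0.5865, -0.2492, 0.0391]
ee_rot: [-0.0, -0.0, 1.0, 0.0]
contact_force: [-0.1, 0.6, 0.5]
width: 0.0853
```

Call:
servo_tool --increments '[{"slide": [0, 0, -0.02], "spin": 0}, {"slide": [0, 0, -0.03], "spin": 0}, {"slide": [0, 0, -0.04], "spin": 0}, {"slide": [0, 0, -0.03], "spin": 0}, {"slide": [0, 0, 0], "spin": 0}, {"slide": [0, 0, 0], "spin": 0}, {"slide": [0, 0, 0], "spin": 0}]'

```text
clock: 7.4
position: [0.5856, -0.2487, 0.1578]
ee_rot: [-0.001, -0.0, 1.0, 0.001]
contact_force: [-0.5, -0.8, -0.9]
width: 0.0851
```

```bash
python3 - <<'E'
from h import *
s=S(); shot('wrist','w5')
print('green',fit('w5',colmask(cv2.imread('pics/w5_raw.png'),'green'),circ('green',.008)[1:],s['position'][:2]))
E
```

```text
t 7.4 pos [ 0.5856 -0.2487  0.1578] R [[-1.0, -0.001, -0.003], [-0.001, 1.0, 0.002], [0.003, 0.002, -1.0]] w 0.0851 F [-0.5 -0.8 -0.9]
green (array([ 0.5813, -0.2494]), np.float64(0.042))
```

View pics/w5.png

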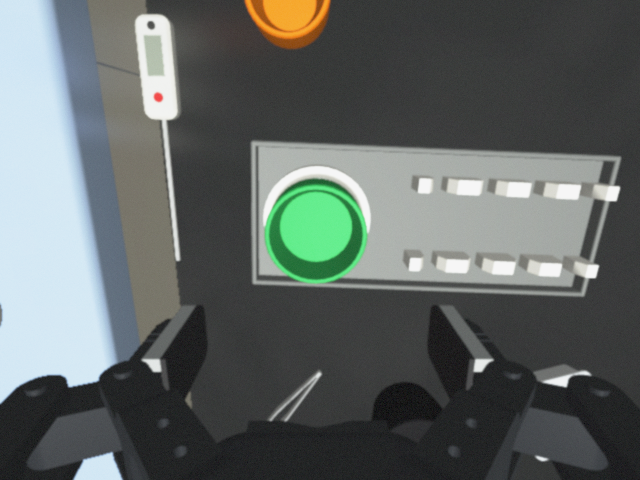

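Call:
servo_tool --increments '[{"slide": [0.017, 0.0425, 0], "spin": 0}, {"slide": [0.017, 0.0425, 0], "spin": 0}, {"slide": [0.017, 0.0425, 0], "spin": 0}, {"slide": [0.017, 0.0425, 0], "spin": 0}, {"slide": [0.017, 0.0425, 0], "spin": 0}, {"slide": [0.017, 0.0425, 0], "spin": 0}, {"slide": [0.017, 0.0425, 0], "spin": 0}, {"slide": [0.017, 0.0425, 0], "spin": 0}]'

```text
clock: 8.25
position: [0.4486, 0.0921, 0.1581]
ee_rot: [-0.001, 0.0, 1.0, 0.0]
contact_force: [0.0, 0.3, -0.5]
width: 0.0854
```

Call:
servo_tool --increments '[{"slide": [0.017, 0.0425, 0], "spin": 0}, {"slide": [0, 0, 0.03], "spin": 0}, {"slide": [0, 0, 0], "spin": 0}, {"slide": [0, 0, 0], "spin": 0}, {"slide": [0, 0, 0], "spin": 0}]'

```text
clock: 8.75
position: [0.4342, 0.1325, 0.1296]
ee_rot: [0.0, 0.0, 1.0, -0.0]
contact_force: [1.1, -0.4, -0.4]
width: 0.0852
```

```bash
python3 - <<'E'
from h import *
s=S(); shot('wrist','w6')
print('y',fit('w6',colmask(cv2.imread('pics/w6_raw.png'),'yellow'),circ('yellow',0),(.4307,.1347)))
E
```

```text
t 8.75 pos [0.4342 0.1325 0.1296] R [[-1.0, 0.001, 0.0], [0.001, 1.0, -0.0], [-0.0, -0.0, -1.0]] w 0.0852 F [ 1.1 -0.4 -0.4]
y (array([0.4309, 0.1348]), np.float64(0.013))
```

View pics/w6.png

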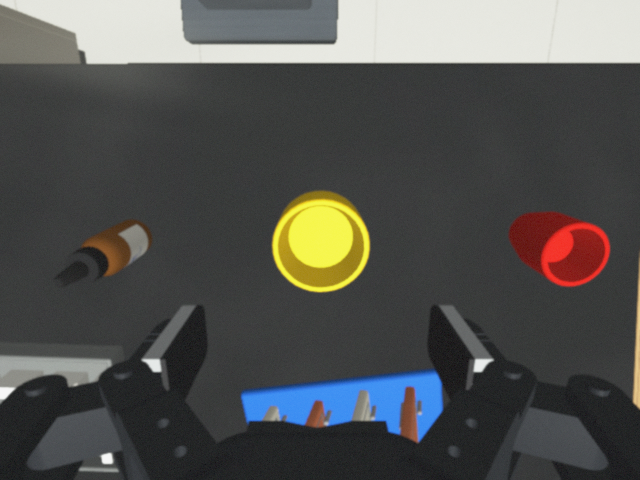

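Call:
servo_tool --increments '[{"slide": [0.0033, 0.0023, 0.04], "spin": 0}, {"slide": [0, 0, 0.04], "spin": 0}, {"slide": [0, 0, 0.0195], "spin": 0}, {"slide": [0, 0, 0], "spin": 0}, {"slide": [0, 0, 0], "spin": 0}]'

```text
clock: 9.3
position: [0.4312, 0.135, 0.0305]
ee_rot: [0.001, 0.0, 1.0, 0.0]
contact_force: [-0.2, -0.6, 0.0]
width: 0.0855
```

Call:
servo_tool --increments '[{"slide": [0, 0, 0], "spin": 0}, {"slide": [0, 0, 0], "spin": 0}, {"slide": [0, 0, 0], "spin": 0}, {"slide": [0, 0, 0], "spin": 0}, {"slide": [0, 0, 0], "spin": 0}, {"slide": [0, 0, 0], "spin": 0}]' --hand 0

```text
clock: 9.9
position: [0.4315, 0.1356, 0.0317]
ee_rot: [0.002, -0.0, 1.0, 0.0]
contact_force: [-0.2, -0.8, 7.9]
width: 0.0575
```

Call:
servo_tool --increments '[{"slide": [0, 0, -0.03], "spin": 0}, {"slide": [0, 0, -0.045], "spin": 0}, {"slide": [0, 0, -0.045], "spin": 0}, {"slide": [-0.0165, -0.0427, -0.015], "spin": 0}, {"slide": [-0.0165, -0.0427, 0], "spin": 0}, {"slide": [-0.0165, -0.0427, 0], "spin": 0}, {"slide": [-0.0165, -0.0427, 0], "spin": 0}, {"slide": [-0.0165, -0.0427, 0], "spin": 0}]'

```text
clock: 10.7
position: [0.5132, -0.0797, 0.166]
ee_rot: [0.001, -0.0, 1.0, -0.0]
contact_force: [0.9, 0.8, -1.9]
width: 0.0576
```

Call:
servo_tool --increments '[{"slide": [-0.0165, -0.0427, 0], "spin": 0}, {"slide": [-0.0165, -0.0427, 0], "spin": 0}, {"slide": [-0.0165, -0.0427, 0], "spin": 0}, {"slide": [-0.0165, -0.0427, 0], "spin": 0}, {"slide": [0, 0, 0], "spin": 0}, {"slide": [0, 0, 0], "spin": 0}, {"slide": [0, 0, 0], "spin": 0}]'

```text
clock: 11.4
position: [0.5781, -0.2477, 0.165]
ee_rot: [-0.0, -0.0, 1.0, 0.001]
contact_force: [-0.1, 0.6, -0.4]
width: 0.0574
```

```bash
python3 - <<'E'
from h import *
s=S(); shot('wrist','w7'); im=cv2.imread('pics/w7_raw.png')
print('y',fit('w7',colmask(im,'yellow'),circ('yellow',s['position'][2]-.031),s['position'][:2]))
print(w2p('',[.581,-.2494,.062],load('w7')))
E
```

```text
t 11.4 pos [ 0.5781 -0.2477  0.165 ] R [[-1.0, -0.001, -0.001], [-0.001, 1.0, 0.001], [0.001, 0.001, -1.0]] w 0.0574 F [-0.1  0.6 -0.4]
y (array([ 0.577 , -0.2474]), np.float64(0.025))
[313.61212963 243.36628367]
```

View pics/w7.png

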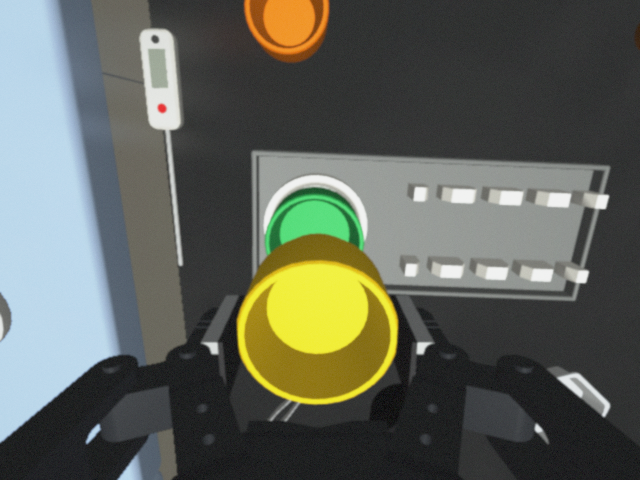

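Call:
servo_tool --increments '[{"slide": [-0.003, -0.0013, 0.03], "spin": 0}, {"slide": [0, 0, 0.03], "spin": 0}, {"slide": [0, 0, 0.02], "spin": 0}, {"slide": [0, 0, 0.007], "spin": 0}, {"slide": [0, 0, 0.004], "spin": 0}, {"slide": [0, 0, 0.001], "spin": 0}, {"slide": [0, 0, 0], "spin": 0}]'

```text
clock: 12.15
position: [0.5824, -0.2501, 0.074]
ee_rot: [0.001, -0.0, 1.0, -0.0]
contact_force: [0.0, 0.5, -0.2]
width: 0.0578
```

Call:
servo_tool --increments '[{"slide": [0, 0, 0.002], "spin": 0}, {"slide": [0, 0, 0.002], "spin": 0}, {"slide": [0, 0, 0], "spin": 0}]'

```text
clock: 12.45
position: [0.5826, -0.2505, 0.0718]
ee_rot: [0.002, -0.0, 1.0, -0.001]
contact_force: [-1.8, 1.9, 10.7]
width: 0.0573
```

Call:
servo_tool --increments '[{"slide": [0, 0, 0], "spin": 0}, {"slide": [0, 0, 0], "spin": 0}, {"slide": [0, 0, 0], "spin": 0}, {"slide": [0, 0, 0], "spin": 0}]' --hand 1

```text
clock: 12.85
position: [0.5817, -0.2501, 0.0685]
ee_rot: [-0.0, -0.0, 1.0, 0.0]
contact_force: [-0.1, 0.0, -0.5]
width: 0.0855
```

Call:
servo_tool --increments '[{"slide": [0, 0, -0.02], "spin": 0}, {"slide": [0, 0, -0.03], "spin": 0}, {"slide": [0, 0, -0.04], "spin": 0}, {"slide": [0.035, 0, -0.02], "spin": 0}, {"slide": [0.035, 0, 0], "spin": 0}, {"slide": [0, 0, 0], "spin": 0}, {"slide": [0, 0, 0], "spin": 0}, {"slide": [0, 0, 0], "spin": 0}]'

```text
clock: 13.65
position: [0.5125, -0.2503, 0.1786]
ee_rot: [0.0, -0.0, 1.0, 0.0]
contact_force: [0.2, -0.9, -0.5]
width: 0.0855
```

```bash
python3 - <<'E'
from h import *
s=S(); shot('wrist','w8'); im=cv2.imread('pics/w8_raw.png')
print('y',fit('w8',colmask(im,'yellow'),circ('yellow',.04)[1:],(.58,-.249)))
print('g',fit('w8',colmask(im,'green'),circ('green',.008)[1:],(.58,-.249)))
print('o',fit('w8',colmask(im,'orange'),circ('orange',.0),(.4367,-.2665)))
E
```

```text
t 13.65 pos [ 0.5125 -0.2503  0.1786] R [[-1.0, -0.0, 0.001], [-0.0, 1.0, 0.0], [-0.001, 0.0, -1.0]] w 0.0855 F [ 0.2 -0.9 -0.5]
y (array([ 0.5819, -0.2505]), np.float64(0.027))
g (array([ 0.5801, -0.2493]), np.float64(0.44))
o (array([ 0.4368, -0.2657]), np.float64(0.017))
```

View pics/w8.png

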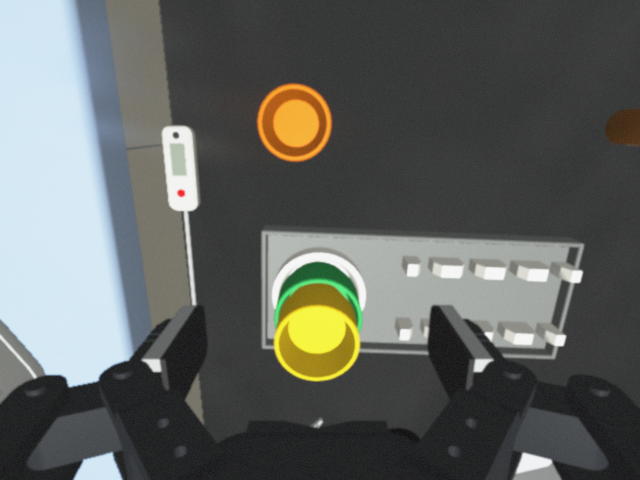

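Call:
servo_tool --increments '[{"slide": [0.04, -0.008, 0.02], "spin": 0}, {"slide": [0.0358, -0.0077, 0.0286], "spin": 0}, {"slide": [0, 0, 0.04], "spin": 0}, {"slide": [0, 0, 0.03], "spin": 0}, {"slide": [0, 0, 0.02], "spin": 0}, {"slide": [0, 0, 0.01], "spin": 0}, {"slide": [0, 0, 0], "spin": 0}, {"slide": [0, 0, 0], "spin": 0}]'

```text
clock: 14.5
position: [0.4369, -0.2663, 0.0305]
ee_rot: [0.0, -0.0, 1.0, -0.0]
contact_force: [-0.7, -0.4, 0.5]
width: 0.0855
```

Call:
servo_tool --increments '[{"slide": [0, 0, 0], "spin": 0}, {"slide": [0, 0, 0], "spin": 0}, {"slide": [0, 0, 0], "spin": 0}, {"slide": [0, 0, 0], "spin": 0}, {"slide": [0, 0, 0], "spin": 0}, {"slide": [0, 0, 0], "spin": 0}]' --hand 0

```text
clock: 15.1
position: [0.4366, -0.2662, 0.0315]
ee_rot: [0.001, -0.0, 1.0, -0.001]
contact_force: [-0.8, 0.9, 5.9]
width: 0.0489
```

Call:
servo_tool --increments '[{"slide": [0, 0, -0.03], "spin": 0}, {"slide": [0, 0, -0.045], "spin": 0}, {"slide": [0, 0, -0.045], "spin": 0}, {"slide": [0, 0, -0.045], "spin": 0}, {"slide": [-0.036, 0.004, 0], "spin": 0}, {"slide": [-0.036, 0.004, 0], "spin": 0}, {"slide": [-0.036, 0.004, 0], "spin": 0}, {"slide": [-0.036, 0.004, 0], "spin": 0}]'

```text
clock: 15.9
position: [0.5811, -0.2495, 0.1957]
ee_rot: [0.0, -0.0, 1.0, -0.0]
contact_force: [0.3, -0.1, 0.5]
width: 0.0489
```

Call:
servo_tool --increments '[{"slide": [0, 0, 0], "spin": 0}, {"slide": [0, 0, 0], "spin": 0}, {"slide": [0, 0, 0], "spin": 0}, {"slide": [0, 0, 0], "spin": 0}]'

```text
clock: 16.3
position: [0.5788, -0.2498, 0.1954]
ee_rot: [-0.0, 0.0, 1.0, 0.0]
contact_force: [-0.0, -0.5, 0.1]
width: 0.0488
```

```bash
python3 - <<'E'
from h import *
s=S(); shot('wrist','w9'); im=cv2.imread('pics/w9_raw.png')
print('o',fit('w9',colmask(im,'orange'),circ('orange',s['position'][2]-.031),s['position'][:2]))
E
```

```text
t 16.3 pos [ 0.5788 -0.2498  0.1954] R [[-1.0, 0.0, -0.001], [0.0, 1.0, 0.0], [0.001, 0.0, -1.0]] w 0.0488 F [-0.  -0.5  0.1]
o (array([ 0.5789, -0.2495]), np.float64(0.026))
```

View pics/w9.png

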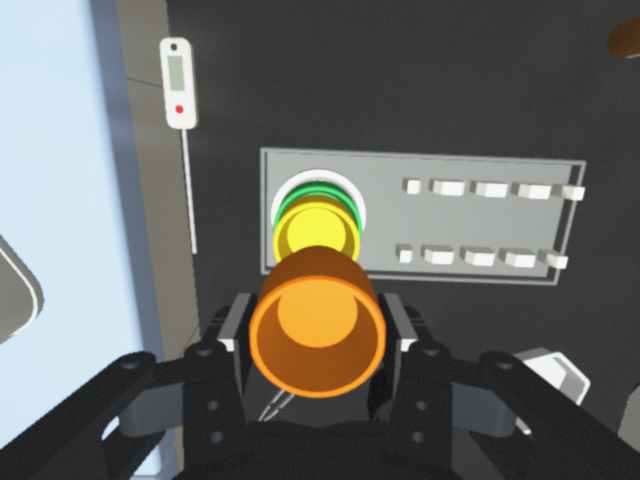

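Call:
servo_tool --increments '[{"slide": [-0.0025, -0.0003, 0.03], "spin": 0}, {"slide": [0, 0, 0.03], "spin": 0}, {"slide": [0, 0, 0.02], "spin": 0}, {"slide": [0, 0, 0.006], "spin": 0}, {"slide": [0, 0, 0.004], "spin": 0}, {"slide": [0, 0, 0.001], "spin": 0}, {"slide": [0, 0, 0], "spin": 0}]'

```text
clock: 17.05
position: [0.583, -0.2505, 0.1054]
ee_rot: [0.001, -0.0, 1.0, -0.0]
contact_force: [0.3, 0.7, -0.1]
width: 0.0486
```

Call:
servo_tool --increments '[{"slide": [0, 0, 0.002], "spin": 0}, {"slide": [0, 0, 0.002], "spin": 0}, {"slide": [0, 0, 0], "spin": 0}]'

```text
clock: 17.35
position: [0.5834, -0.2506, 0.1034]
ee_rot: [0.002, -0.0, 1.0, -0.001]
contact_force: [-2.5, 0.6, 10.4]
width: 0.0485
```

Call:
servo_tool --increments '[{"slide": [0, 0, 0], "spin": 0}, {"slide": [0, 0, 0], "spin": 0}, {"slide": [0, 0, 0], "spin": 0}, {"slide": [0, 0, 0], "spin": 0}, {"slide": [0, 0, -0.02], "spin": 0}, {"slide": [0, 0, -0.03], "spin": 0}, {"slide": [0, 0, -0.035], "spin": 0}, {"slide": [0, 0, -0.015], "spin": 0}]' --hand 1

```text
clock: 18.15
position: [0.5838, -0.2508, 0.2034]
ee_rot: [0.002, -0.0, 1.0, -0.001]
contact_force: [0.6, -0.7, 0.5]
width: 0.0853
```

Call:
servo_tool --increments '[{"slide": [0.012, 0.045, 0], "spin": 0}, {"slide": [0.012, 0.045, 0], "spin": 0}, {"slide": [0.012, 0.045, 0], "spin": 0}, {"slide": [0.012, 0.045, 0], "spin": 0}, {"slide": [0.012, 0.045, 0], "spin": 0}, {"slide": [0.012, 0.045, 0], "spin": 0}, {"slide": [0.012, 0.045, 0], "spin": 0}, {"slide": [0.012, 0.045, 0], "spin": 0}]'

```text
clock: 18.95
position: [0.4855, 0.1115, 0.2001]
ee_rot: [0.0, -0.0, 1.0, 0.0]
contact_force: [1.1, -0.9, -0.9]
width: 0.0856
```

Call:
servo_tool --increments '[{"slide": [0.0125, 0.045, 0], "spin": 0}, {"slide": [0.0125, 0.045, 0], "spin": 0}, {"slide": [0.0125, 0.045, 0], "spin": 0}, {"slide": [0.0125, 0.046, 0.02], "spin": 0}, {"slide": [0, 0, 0.03], "spin": 0}, {"slide": [0, 0, 0], "spin": 0}, {"slide": [0, 0, 0], "spin": 0}]'

```text
clock: 19.65
position: [0.4363, 0.289, 0.1507]
ee_rot: [-0.001, -0.0, 1.0, -0.0]
contact_force: [0.2, 0.8, 0.2]
width: 0.0856
```

```bash
python3 - <<'E'
from h import *
s=S(); shot('wrist','w10'); im=cv2.imread('pics/w10_raw.png')
print('r',fit('w10',colmask(im,'red'),circ('red',0),(.4357,.2909)))
E
```

```text
t 19.65 pos [0.4363 0.289  0.1507] R [[-1.0, -0.001, -0.001], [-0.001, 1.0, -0.001], [0.001, -0.001, -1.0]] w 0.0856 F [0.2 0.8 0.2]
r (array([0.4362, 0.2906]), np.float64(0.032))
```

View pics/w10.png

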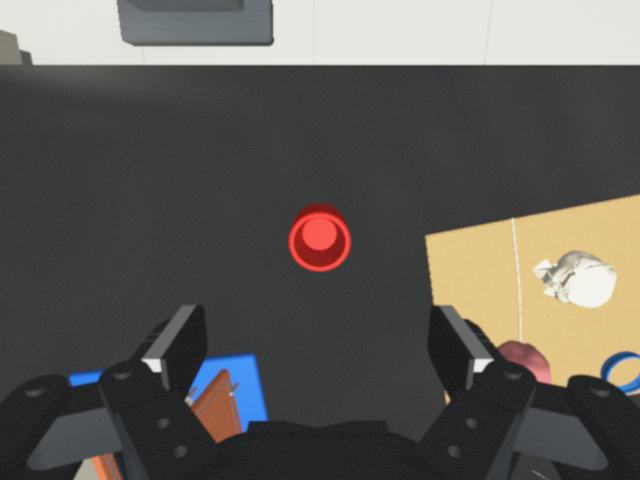

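Call:
servo_tool --increments '[{"slide": [0, 0.0015, 0.04], "spin": 0}, {"slide": [0, 0, 0.04], "spin": 0}, {"slide": [0, 0, 0.03], "spin": 0}, {"slide": [0, 0, 0.01], "spin": 0}, {"slide": [0, 0, 0], "spin": 0}, {"slide": [0, 0, 0], "spin": 0}]'

```text
clock: 20.3
position: [0.4384, 0.2912, 0.0326]
ee_rot: [0.002, 0.0, 1.0, 0.001]
contact_force: [-0.3, 0.4, 0.1]
width: 0.0855
```

Call:
servo_tool --increments '[{"slide": [0, 0, 0], "spin": 0}, {"slide": [0, 0, 0], "spin": 0}, {"slide": [0, 0, 0], "spin": 0}, {"slide": [0, 0, 0], "spin": 0}, {"slide": [0, 0, 0], "spin": 0}, {"slide": [0, 0, 0], "spin": 0}]' --hand 0

```text
clock: 20.9
position: [0.4372, 0.2912, 0.032]
ee_rot: [0.001, -0.0, 1.0, 0.0]
contact_force: [-1.3, -1.5, 4.5]
width: 0.0395
```

Call:
servo_tool --increments '[{"slide": [0, 0, -0.03], "spin": 0}, {"slide": [0, 0, -0.045], "spin": 0}, {"slide": [0, 0, -0.045], "spin": 0}, {"slide": [0, 0, -0.045], "spin": 0}, {"slide": [-0.012, -0.0425, -0.02], "spin": 0}, {"slide": [-0.012, -0.0453, 0], "spin": 0}, {"slide": [-0.012, -0.0453, 0], "spin": 0}, {"slide": [-0.012, -0.0453, 0], "spin": 0}]'

```text
clock: 21.7
position: [0.4847, 0.1111, 0.2165]
ee_rot: [0.001, -0.001, 1.0, 0.0]
contact_force: [0.3, 1.1, -1.4]
width: 0.0398
```

Call:
servo_tool --increments '[{"slide": [-0.012, -0.0453, 0], "spin": 0}, {"slide": [-0.012, -0.0453, 0], "spin": 0}, {"slide": [-0.012, -0.0453, 0], "spin": 0}, {"slide": [-0.012, -0.0453, 0], "spin": 0}, {"slide": [-0.012, -0.0453, 0], "spin": 0}, {"slide": [-0.012, -0.0453, 0], "spin": 0}, {"slide": [-0.012, -0.0453, 0], "spin": 0}, {"slide": [-0.012, -0.0453, 0], "spin": 0}]'

```text
clock: 22.5
position: [0.5809, -0.2516, 0.216]
ee_rot: [0.0, -0.0, 1.0, 0.0]
contact_force: [-1.0, 0.7, -0.4]
width: 0.0392
```

Call:
servo_tool --increments '[{"slide": [0, 0, 0], "spin": 0}, {"slide": [0, 0, 0], "spin": 0}, {"slide": [0, 0, 0], "spin": 0}, {"slide": [0, 0, 0], "spin": 0}]'

```text
clock: 22.9
position: [0.5805, -0.2483, 0.2161]
ee_rot: [-0.0, -0.001, 1.0, 0.0]
contact_force: [-0.1, 0.2, -0.0]
width: 0.0394
```

```bash
python3 - <<'E'
from h import *
s=S(); shot('wrist','w11'); im=cv2.imread('pics/w11_raw.png')
print('r',fit('w11',colmask(im,'red'),circ('red',s['position'][2]-.0315),s['position'][:2]))
print('o',w2p('',[.5815,-.25,.126],load('w11')))
E
```

```text
t 22.9 pos [ 0.5805 -0.2483  0.2161] R [[-1.0, -0.002, -0.0], [-0.002, 1.0, 0.001], [0.0, 0.001, -1.0]] w 0.0394 F [-0.1  0.2 -0. ]
r (array([ 0.5793, -0.248 ]), np.float64(0.035))
o [313.5437864  246.27018826]
```

View pics/w11.png

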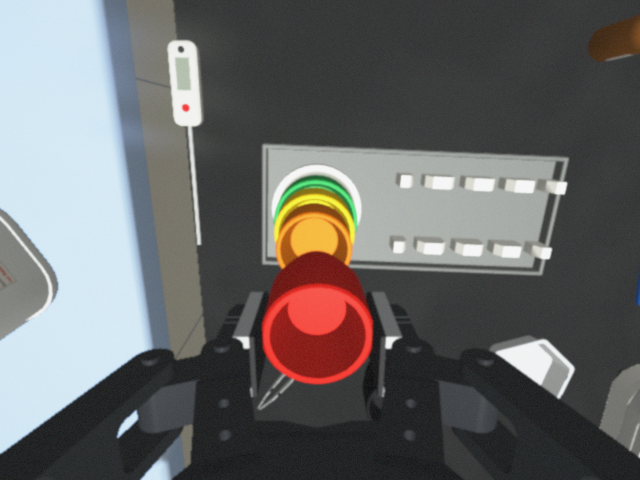

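Call:
servo_tool --increments '[{"slide": [-0.002, -0.002, 0.03], "spin": 0}, {"slide": [0, 0, 0.03], "spin": 0}, {"slide": [0, 0, 0.01], "spin": 0}, {"slide": [0, 0, 0.005], "spin": 0}, {"slide": [0, 0, 0.003], "spin": 0}, {"slide": [0, 0, 0], "spin": 0}, {"slide": [0, 0, 0], "spin": 0}]'

```text
clock: 23.65
position: [0.5835, -0.2521, 0.1391]
ee_rot: [0.001, -0.0, 1.0, -0.0]
contact_force: [-0.4, 0.1, -0.2]
width: 0.0393
```

Call:
servo_tool --increments '[{"slide": [0, 0, 0.002], "spin": 0}, {"slide": [0, 0, 0.002], "spin": 0}, {"slide": [0, 0, 0], "spin": 0}]'

```text
clock: 23.95
position: [0.5839, -0.2518, 0.1361]
ee_rot: [0.002, -0.0, 1.0, -0.0]
contact_force: [-1.1, 2.8, 8.9]
width: 0.0396
```

Call:
servo_tool --increments '[{"slide": [0, 0, 0], "spin": 0}, {"slide": [0, 0, 0], "spin": 0}, {"slide": [0, 0, 0], "spin": 0}, {"slide": [0, 0, -0.02], "spin": 0}, {"slide": [0, 0, -0.03], "spin": 0}, {"slide": [0, 0, -0.035], "spin": 0}, {"slide": [0.005, 0.04, -0.015], "spin": 0}, {"slide": [0.005, 0.04, 0], "spin": 0}]' --hand 1

```text
clock: 24.75
position: [0.5743, -0.1726, 0.2365]
ee_rot: [0.003, 0.001, 1.0, -0.001]
contact_force: [-0.1, 0.5, -0.5]
width: 0.0852
```

Call:
servo_tool --increments '[{"slide": [0, 0.04, 0], "spin": 0}, {"slide": [0, 0, 0], "spin": 0}, {"slide": [0, 0, 0], "spin": 0}, {"slide": [0, 0, 0], "spin": 0}]'

```text
clock: 25.15
position: [0.5729, -0.1327, 0.2336]
ee_rot: [-0.0, -0.0, 1.0, -0.0]
contact_force: [-1.0, 0.2, 0.8]
width: 0.0854
```

```bash
python3 - <<'E'
from h import *
s=S(); shot('wrist','w12'); im=cv2.imread('pics/w12_raw.png')
print('r',fit('w12',colmask(im,'red'),circ('red',.104)[1:],(.58,-.25)))
crop('w12','c12',150,150,450,300,2.6)
E
```

```text
t 25.15 pos [ 0.5729 -0.1327  0.2336] R [[-1.0, -0.0, -0.0], [-0.0, 1.0, -0.001], [0.0, -0.001, -1.0]] w 0.0854 F [-1.   0.2  0.8]
r (array([ 0.5827, -0.2515]), np.float64(0.042))
```

View pics/w12.png

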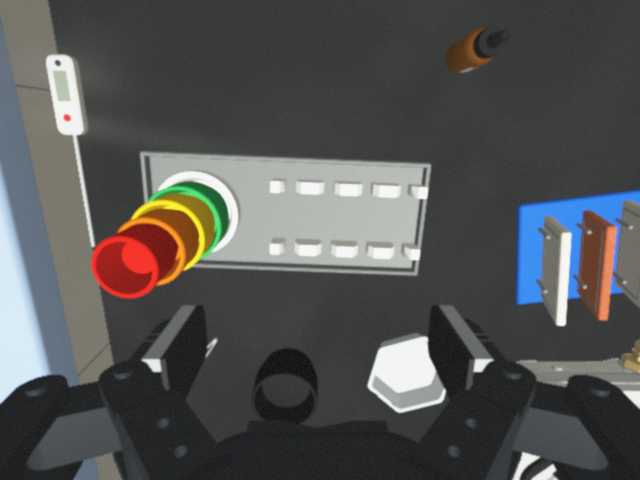

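View pics/c12.png

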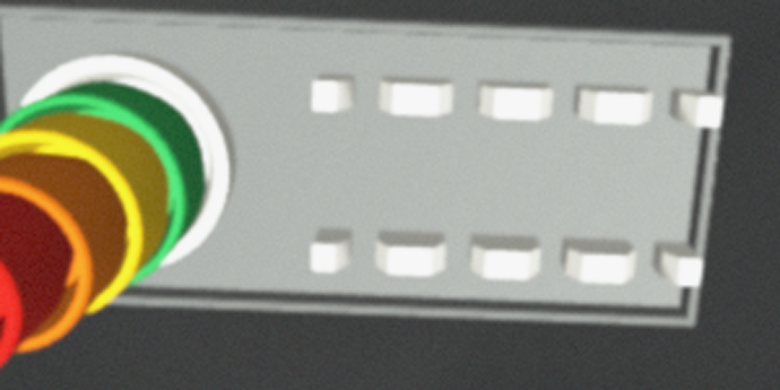

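Stack looks straight: the rims step evenly from green to red. The rack is fully visible, so I'll measure the slots here.

```bash
python3 - <<'E'
from h import *
def cv(pts,a,b,s): return [(a+(u+.5)/s-.5,b+(v+.5)/s-.5) for u,v in pts]
near=cv([(416,97),(516,101),(615,105)],150,150,2.6); far=cv([(411,259),(507,262),(601,266)],150,150,2.6)
N=np.array(ray('w12',near,.03));F=np.array(ray('w12',far,.03))
print(N,F)
d=(N[2]-N[0]+F[2]-F[0])/4; print('pitch',np.hypot(*d)*1e3,'yaw',np.degrees(np.arctan2(-d[0],d[1])))
ax=(F-N).mean(0); print('sep',np.hypot(*ax)*1e3,'yaw',np.degrees(np.arctan2(ax[1],ax[0])))
c=(N.mean(0)+F.mean(0))/2; print('mid tooth',c)
w=ray('w12',cv([(728,39),(695,325)],150,150,2.6)+[(141,152)],.02); print('lip',w)
E
```

```text
[[ 0.553  -0.1391]
 [ 0.5544 -0.1037]
 [ 0.5558 -0.0687]] [[ 0.6132 -0.1413]
 [ 0.6144 -0.1057]
 [ 0.6159 -0.0707]]
pitch 35.27680718262355 yaw -2.2338092601429103
sep 60.135522872185184 yaw -1.9694615300954472
mid tooth [ 0.58445    -0.10486667]
lip [array([ 0.5338, -0.0277]), array([ 0.6436, -0.0312]), array([ 0.5221, -0.2945])]
```

Call:
servo_tool --increments '[{"slide": [-0.0113, 0.0444, 0], "spin": 0}, {"slide": [-0.0113, 0.0444, 0], "spin": 0}, {"slide": [-0.0113, 0.0444, 0], "spin": 0}, {"slide": [-0.0113, 0.0444, 0], "spin": 0}, {"slide": [-0.0113, 0.0444, 0], "spin": -7.0}, {"slide": [0, 0, 0.04], "spin": 0}, {"slide": [0, 0, 0.03], "spin": 0}, {"slide": [0, 0, 0], "spin": 0}]' --hand 0.3

```text
clock: 26.0
position: [0.6263, 0.0893, 0.1588]
ee_rot: [-0.005, -0.061, 0.998, -0.0]
contact_force: [-0.6, 0.0, -0.5]
width: 0.0258
```

Call:
servo_tool --increments '[{"slide": [0, 0, 0], "spin": 0}, {"slide": [0, 0, 0], "spin": 0}]' --newtons 20

```text
clock: 26.2
position: [0.6308, 0.0893, 0.1657]
ee_rot: [0.002, -0.061, 0.998, -0.0]
contact_force: [0.1, 0.5, 1.1]
width: 0.0256
```

```bash
python3 - <<'E'
from h import *
s=S(); shot('wrist','w13')
E
```

```text
t 26.2 pos [0.6308 0.0893 0.1657] R [[-0.993, -0.121, 0.003], [-0.121, 0.993, 0.0], [-0.003, -0.0, -1.0]] w 0.0256 F [0.1 0.5 1.1]
```

View pics/w13.png

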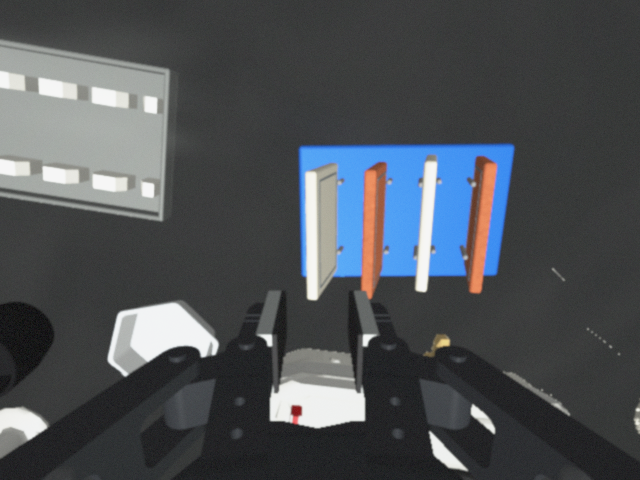

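```bash
python3 - <<'E'
from h import *
crop('w13','c13',285,130,525,310,3.3)
E
```

```text
(no output)
```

View pics/c13.png

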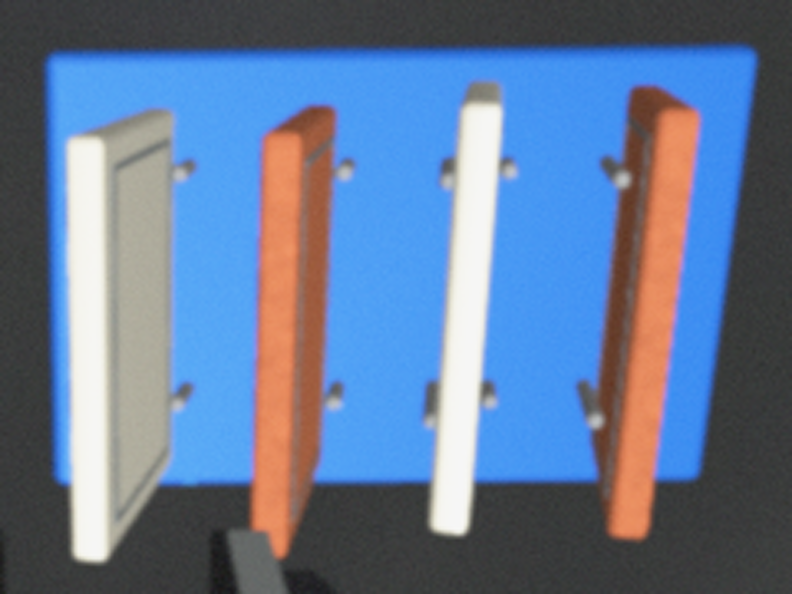

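```bash
cat >> h.py <<'E'
def cvp(pts,a,b,s): return [(a+(u+.5)/s-.5,b+(v+.5)/s-.5) for u,v in pts]
def tops(name,pairs,a,b,s,z=.067,dz=.055):
    st=manip.get_state(); Rt=rot(st).as_matrix()
    for q in pairs:
        p,r=ray(name,cvp(q,a,b,s),z); d=r-p; yaw=np.arctan2(d[1],d[0]); m=(p+r)/2
        n=np.array([-np.sin(yaw),np.cos(yaw)]); g=m+n*np.tan(np.radians(15))*(z-dz)
        e=Rt.T@np.array([*(g-st['position'][:2]),0])
        print('top',m.round(4),'len',np.hypot(*d).round(4),'yaw',np.degrees(yaw).round(2),'grip',g.round(4),'tool delta',e[:2].round(4))
E
python3 - <<'E'
from h import *
tops('w13',[((87,138),(91,560)),((282,135),(270,555)),((484,97),(450,532)),((680,110),(630,537))],285,130,3.3)
E
```

```text
top [0.63  0.086] len 0.0889 yaw 7.17 grip [0.6296 0.0892] tool delta [ 0.0012 -0.    ]
top [0.6246 0.1234] len 0.0884 yaw 7.61 grip [0.6242 0.1265] tool delta [0.0021 0.0376]
top [0.6138 0.1602] len 0.0901 yaw 7.4 grip [0.6134 0.1634] tool delta [0.0083 0.0755]
top [0.6111 0.198 ] len 0.0888 yaw 7.77 grip [0.6107 0.2012] tool delta [0.0064 0.1134]
```

Call:
servo_tool --increments '[{"slide": [0.001, 0, 0.04], "spin": -0.3}, {"slide": [0, 0, 0.03], "spin": 0}, {"slide": [0, 0, 0.02], "spin": 0}, {"slide": [0, 0, 0.015], "spin": 0}, {"slide": [0, 0, 0.013], "spin": 0}, {"slide": [0, 0, 0.006], "spin": 0}, {"slide": [0, 0, 0], "spin": 0}]'

```text
clock: 26.95
position: [0.6283, 0.0899, 0.0399]
ee_rot: [0.0, -0.064, 0.998, 0.0]
contact_force: [-0.8, -0.0, -0.6]
width: 0.0254
```

```bash
python3 - <<'E'
from h import *
s=S(); shot('scene','s14',(240,210,350,310),6)
E
```

```text
t 26.95 pos [0.6283 0.0899 0.0399] R [[-0.992, -0.127, 0.0], [-0.127, 0.992, 0.0], [-0.0, 0.0, -1.0]] w 0.0254 F [-0.8 -0.  -0.6]
```

View pics/s14.png

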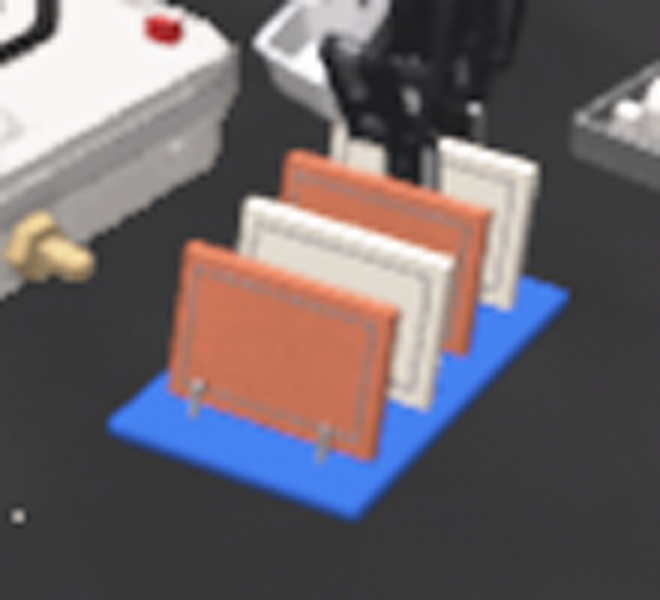

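No contact; the fingers straddle the last white tile. Closing gently.

Call:
servo_tool --increments '[{"slide": [0, 0, 0], "spin": 0}, {"slide": [0, 0, 0], "spin": 0}, {"slide": [0, 0, 0], "spin": 0}, {"slide": [0, 0, 0], "spin": 0}]' --hand 0 --newtons 20

```text
clock: 27.4
position: [0.6286, 0.0932, 0.041]
ee_rot: [0.001, -0.063, 0.998, 0.003]
contact_force: [-1.2, 7.8, 1.3]
width: 0.0106
```

Call:
servo_tool --increments '[{"slide": [0, -0.0015, -0.008], "spin": 0}, {"slide": [0, -0.0025, -0.01], "spin": 0}, {"slide": [0, -0.0025, -0.01], "spin": 0}, {"slide": [0, -0.0025, -0.01], "spin": 0}, {"slide": [0, 0, -0.01], "spin": 0}, {"slide": [0, 0, -0.02], "spin": 0}, {"slide": [0, 0, -0.02], "spin": 0}, {"slide": [0, 0, 0], "spin": 0}]'

```text
clock: 28.2
position: [0.6318, 0.0807, 0.1315]
ee_rot: [0.004, -0.064, 0.998, -0.0]
contact_force: [-0.3, -0.4, -0.9]
width: 0.0077
```

Call:
servo_tool --increments '[{"slide": [0, 0, 0], "spin": 0}, {"slide": [0, 0, 0], "spin": 0}, {"slide": [0, 0, 0], "spin": 0}]' --newtons 50

```text
clock: 28.5
position: [0.6285, 0.081, 0.1266]
ee_rot: [-0.001, -0.064, 0.998, 0.0]
contact_force: [-0.2, 0.3, -1.2]
width: 0.0067
```

```bash
python3 - <<'E'
from h import *
s=S(); shot('wrist','w15');shot('scene','s15',(250,150,390,280),5)
E
```

```text
t 28.5 pos [0.6285 0.081  0.1266] R [[-0.992, -0.128, -0.002], [-0.128, 0.992, -0.0], [0.002, 0.0, -1.0]] w 0.0067 F [-0.2  0.3 -1.2]
```

View pics/w15.png

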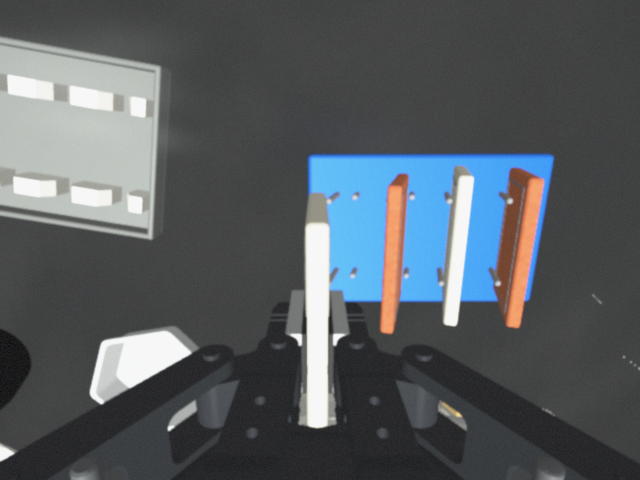

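View pics/s15.png

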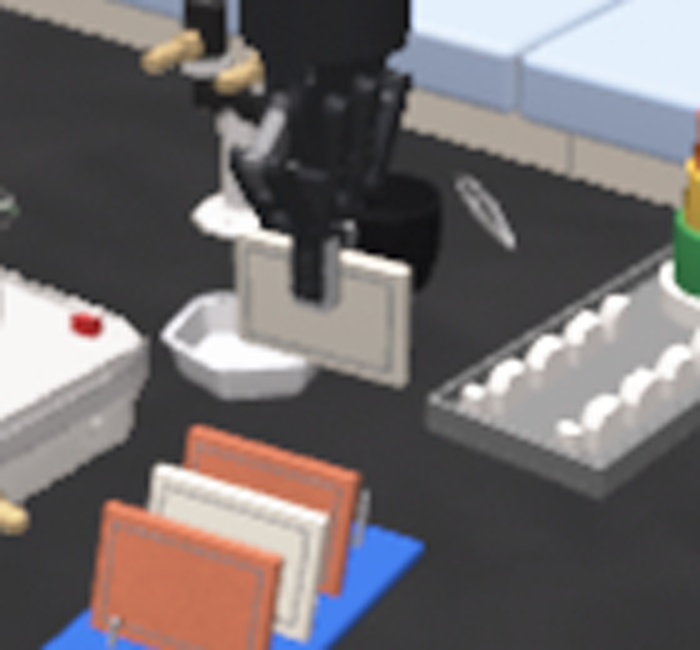

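```bash
python3 - <<'E'
from h import *
p,q=ray('w15',[(316,197),(317,425)],.1535); m=(p+q)/2; s=manip.get_state()
print(p,q,np.hypot(*(q-p)), rot(s).as_matrix().T@np.array([*(m-s['position'][:2]),0]))
E
```

```text
[0.5766 0.0745] [0.6625 0.0858] 0.08664006001844642 [9.27350508e-03 2.80927591e-04 1.65889079e-05]
```

Call:
servo_tool --increments '[{"slide": [0, 0, 0], "spin": 4.8}, {"slide": [0, 0, 0], "spin": 4.8}, {"slide": [0.0061, -0.0403, 0], "spin": 0}, {"slide": [0.0061, -0.0403, 0], "spin": 0}, {"slide": [0.0061, -0.0403, 0], "spin": 0}, {"slide": [0.0061, -0.0403, 0], "spin": 0}, {"slide": [0.0061, -0.0403, 0], "spin": 0}, {"slide": [0.0061, -0.0403, 0], "spin": 0}]'

```text
clock: 29.4
position: [0.5825, -0.1605, 0.1274]
ee_rot: [-0.0, 0.02, 1.0, 0.0]
contact_force: [0.2, -0.1, -0.0]
width: 0.007
```

Call:
servo_tool --increments '[{"slide": [0, 0, 0], "spin": 0}, {"slide": [0, 0, 0], "spin": 0}, {"slide": [0, 0, 0], "spin": 0}, {"slide": [0, 0, 0], "spin": 0}]'

```text
clock: 29.8
position: [0.5833, -0.1577, 0.1276]
ee_rot: [-0.0, 0.019, 1.0, 0.0]
contact_force: [-0.1, 0.1, -0.8]
width: 0.007
```

```bash
python3 - <<'E'
from h import *
s=S(); shot('wrist','w16')
C=load('w16')
for k in range(4): print(k,w2p('',[.5845+(k-1.5)*.036*.04,-.1049+(k-1.5)*.036,.03],C).round(1))
e=rot(s).as_matrix().T@np.array([*(np.array([.5823,-.1589])-s['position'][:2]),0]); print(e)
E
```

```text
t 29.8 pos [ 0.5833 -0.1577  0.1276] R [[-0.999, 0.038, -0.0], [0.038, 0.999, 0.001], [0.0, 0.001, -1.0]] w 0.007 F [-0.1  0.1 -0.8]
0 [314.3 240.2]
1 [368.5 240.2]
2 [422.6 240.3]
3 [476.7 240.4]
[ 9.59956690e-04 -1.27967321e-03 -5.51615308e-07]
```

View pics/w16.png

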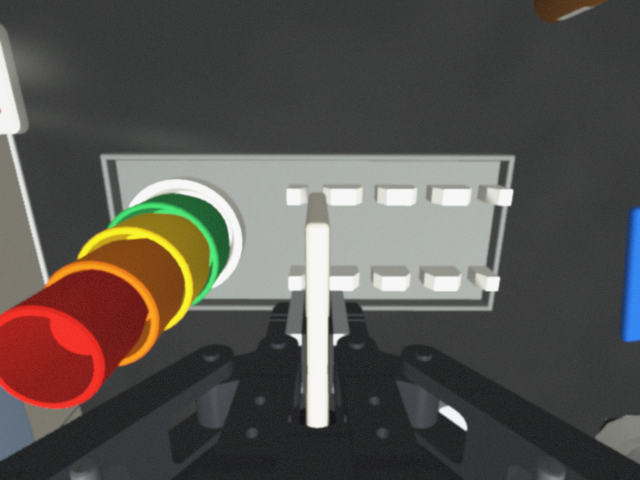

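```bash
python3 - <<'E'
from h import *
s=S(); shot('scene','s16'); im=cv2.imread('pics/s16_raw.png'); C=load('s16'); Rt=rot(s).as_matrix()
im=cv2.resize(im[150:270,310:460],None,fx=5,fy=5,interpolation=cv2.INTER_CUBIC)
for off,col in [(0,(0,0,255)),(.008,(0,255,0))]:
    P=[Rt@np.array([off+x,-.0,z])+s['position'] for x,z in [(-.045,-.027),(.045,-.027),(.045,.033),(-.045,.033)]]
    q=np.array([(w2p('',p,C)-[310,150])*5 for p in P]).astype(int); cv2.polylines(im,[q],True,col,1)
cv2.imwrite('pics/s16b.png',im)
E
```

```text
t 29.85 pos [ 0.5833 -0.1577  0.1277] R [[-0.999, 0.038, -0.0], [0.038, 0.999, 0.0], [0.0, 0.0, -1.0]] w 0.0073 F [ 0.1 -0.2 -1.3]
```

View pics/s16b.png

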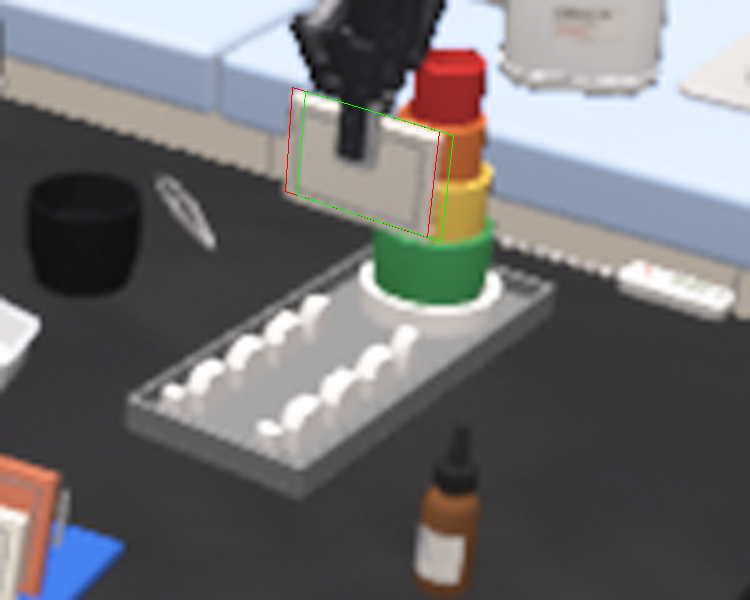

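Call:
servo_tool --increments '[{"slide": [0.001, -0.0013, 0.03], "spin": 0}, {"slide": [0, 0, 0.02], "spin": 0}, {"slide": [0, 0, 0.012], "spin": 0}, {"slide": [0, 0, 0.008], "spin": 0}, {"slide": [0, 0, 0.006], "spin": 0}, {"slide": [0, 0, 0.005], "spin": 0}, {"slide": [0, 0, 0], "spin": 0}, {"slide": [0, 0, 0], "spin": 0}]'

```text
clock: 30.7
position: [0.5824, -0.1603, 0.0472]
ee_rot: [0.0, 0.02, 1.0, 0.0]
contact_force: [-0.5, 1.0, -1.4]
width: 0.0073
```

Call:
servo_tool --increments '[{"slide": [0, 0, 0.002], "spin": 0}, {"slide": [0, 0, 0.002], "spin": 0}, {"slide": [0, 0, 0], "spin": 0}]'

```text
clock: 31.0
position: [0.5822, -0.1603, 0.0428]
ee_rot: [0.0, 0.02, 1.0, 0.0]
contact_force: [0.2, 0.7, -1.1]
width: 0.007
```

Call:
servo_tool --increments '[{"slide": [0, 0, 0.001], "spin": 0}, {"slide": [0, 0, 0.002], "spin": 0}, {"slide": [0, 0, 0.001], "spin": 0}, {"slide": [0, 0, 0], "spin": 0}]'

```text
clock: 31.4
position: [0.5823, -0.1603, 0.0407]
ee_rot: [0.0, 0.02, 1.0, -0.0]
contact_force: [-2.5, 1.8, 10.9]
width: 0.0071
```

Call:
servo_tool --increments '[{"slide": [0, 0, 0], "spin": 0}, {"slide": [0, 0, 0], "spin": 0}, {"slide": [0, 0, 0], "spin": 0}, {"slide": [0, 0, -0.01], "spin": 0}, {"slide": [0, 0, -0.03], "spin": 0}, {"slide": [0, 0, -0.04], "spin": 0}, {"slide": [0, 0.04, -0.04], "spin": 0}, {"slide": [0, 0.04, 0], "spin": 0}]' --hand 0.3

```text
clock: 32.2
position: [0.5891, -0.0865, 0.1605]
ee_rot: [0.006, 0.021, 1.0, -0.002]
contact_force: [0.4, -0.6, 1.2]
width: 0.0253
```

```bash
python3 - <<'E'
from h import *
s=S(); shot('wrist','w17')
e=rot(s).as_matrix().T@np.array([*(np.array([.6242,.1265])-s['position'][:2]),0]); print(e)
E
```

```text
t 32.2 pos [ 0.5891 -0.0865  0.1605] R [[-0.999, 0.043, 0.012], [0.043, 0.999, -0.003], [-0.012, -0.003, -1.0]] w 0.0253 F [ 0.4 -0.6  1.2]
[-0.02599985  0.21428416 -0.00031286]
```

View pics/w17.png

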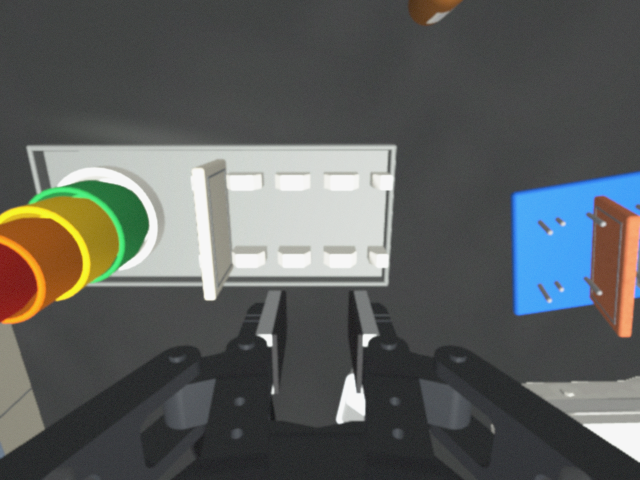

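Call:
servo_tool --increments '[{"slide": [-0.0052, 0.0429, 0], "spin": 0}, {"slide": [-0.0052, 0.0429, 0], "spin": 0}, {"slide": [-0.0052, 0.0429, 0], "spin": 0}, {"slide": [-0.0052, 0.0429, 0], "spin": 0}, {"slide": [-0.0052, 0.0429, 0], "spin": 0}, {"slide": [0, 0, 0], "spin": -4.9}, {"slide": [0, 0, 0], "spin": -4.9}, {"slide": [0, 0, 0], "spin": 0}]' --newtons 20

```text
clock: 33.05
position: [0.6194, 0.1288, 0.1542]
ee_rot: [-0.0, -0.066, 0.998, -0.0]
contact_force: [-0.5, 0.1, 0.2]
width: 0.0255
```

Call:
servo_tool --increments '[{"slide": [0, 0, 0], "spin": 0}, {"slide": [0, 0, 0], "spin": 0}]'

```text
clock: 33.25
position: [0.6196, 0.1279, 0.1543]
ee_rot: [-0.0, -0.065, 0.998, 0.0]
contact_force: [1.4, -0.0, 0.6]
width: 0.0255
```

```bash
python3 - <<'E'
from h import *
s=S(); shot('wrist','w18'); crop('w18','c18',245,130,485,310,3.3)
E
```

```text
t 33.25 pos [0.6196 0.1279 0.1543] R [[-0.992, -0.129, -0.0], [-0.129, 0.992, 0.0], [0.0, 0.0, -1.0]] w 0.0255 F [ 1.4 -0.   0.6]
```

View pics/c18.png

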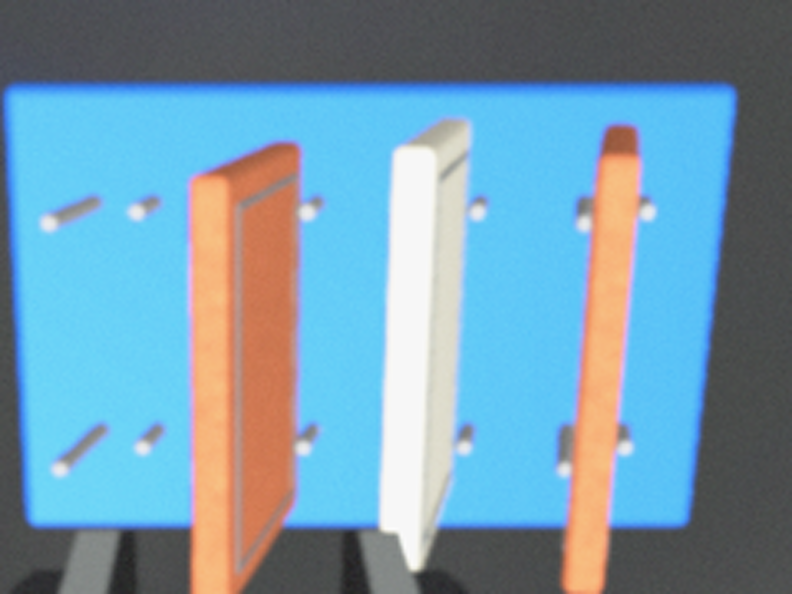

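```bash
python3 - <<'E'
from h import *
tops('w18',[((212,180),(214,605)),((413,148),(403,566)),((619,158),(584,590))],245,130,3.3)
p,q=ray('w18',cvp([(212,180),(214,605)],245,130,3.3),.067); print(p)
E
```

```text
top [0.624  0.1239] len 0.087 yaw 7.26 grip [0.6236 0.1271] tool delta [-0.0039 -0.0013]
top [0.612  0.1602] len 0.0842 yaw 8.26 grip [0.6115 0.1634] tool delta [0.0034 0.0363]
top [0.6107 0.198 ] len 0.0876 yaw 7.81 grip [0.6103 0.2011] tool delta [-0.0002  0.0739]
[0.5809 0.1184]
```

Call:
servo_tool --increments '[{"slide": [-0.0045, -0.0013, 0.035], "spin": 0}, {"slide": [0, 0, 0.03], "spin": 0}, {"slide": [0, 0, 0.02], "spin": 0}, {"slide": [0, 0, 0.015], "spin": 0}, {"slide": [0, 0, 0.01], "spin": 0}, {"slide": [0, 0, 0.0045], "spin": 0}, {"slide": [0, 0, 0], "spin": 0}]'

```text
clock: 34.0
position: [0.6242, 0.1274, 0.0395]
ee_rot: [-0.0, -0.065, 0.998, 0.0]
contact_force: [-0.1, -0.3, -0.7]
width: 0.026
```

Call:
servo_tool --increments '[{"slide": [0, 0, 0], "spin": 0}, {"slide": [0, 0, 0], "spin": 0}, {"slide": [0, 0, 0], "spin": 0}, {"slide": [0, 0, 0], "spin": 0}]' --hand 0 --newtons 20

```text
clock: 34.4
position: [0.6244, 0.1308, 0.0409]
ee_rot: [0.001, -0.065, 0.998, 0.003]
contact_force: [-0.6, 8.0, 0.7]
width: 0.0112
```

Call:
servo_tool --increments '[{"slide": [0, -0.0015, -0.008], "spin": 0}, {"slide": [0, -0.0025, -0.01], "spin": 0}, {"slide": [0, -0.0025, -0.01], "spin": 0}, {"slide": [0, -0.0025, -0.01], "spin": 0}, {"slide": [0, 0, -0.01], "spin": 0}, {"slide": [0, 0, -0.02], "spin": 0}, {"slide": [0, 0, -0.02], "spin": 0}, {"slide": [0, 0, 0], "spin": 0}]'

```text
clock: 35.2
position: [0.6279, 0.1184, 0.1315]
ee_rot: [0.004, -0.066, 0.998, -0.0]
contact_force: [1.1, -0.1, 0.3]
width: 0.0077
```

Call:
servo_tool --increments '[{"slide": [0, 0, 0], "spin": 0}, {"slide": [0, 0, 0], "spin": 0}, {"slide": [0, 0, 0], "spin": 0}]' --newtons 50

```text
clock: 35.5
position: [0.6246, 0.1185, 0.1264]
ee_rot: [-0.001, -0.066, 0.998, -0.0]
contact_force: [0.7, 1.0, -1.1]
width: 0.0075
```

```bash
python3 - <<'E'
from h import *
s=S(); shot('wrist','w19')
e=rot(s).as_matrix().T@np.array([*(np.array([.5838,-.1229])-s['position'][:2]),0]); print(e)
d=np.array([.5838,-.1229])-s['position'][:2]; a=np.radians(-2.3); print('at psi-2.3', d@[-np.cos(a),-np.sin(a)], d@[-np.sin(a),np.cos(a)])
E
```

```text
t 35.5 pos [0.6246 0.1185 0.1264] R [[-0.991, -0.131, -0.002], [-0.131, 0.991, -0.0], [0.002, 0.0, -1.0]] w 0.0075 F [ 0.7  1.  -1.1]
[ 7.20556032e-02 -2.33972777e-01  1.52865326e-04]
at psi-2.3 0.03106847265646284 -0.24283748429715626
```

View pics/w19.png

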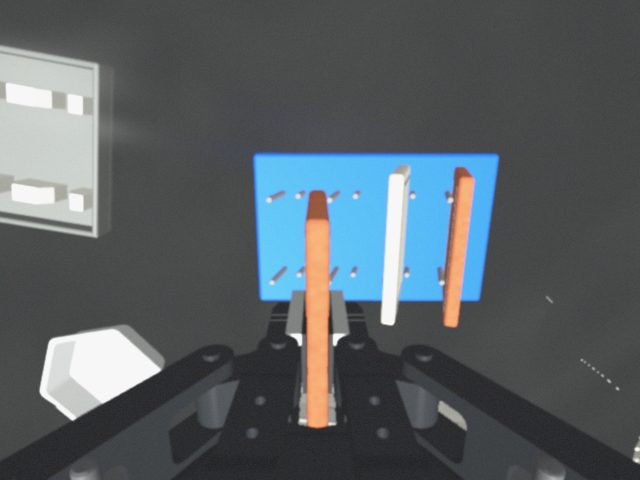

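Call:
servo_tool --increments '[{"slide": [0, 0, 0], "spin": 4.9}, {"slide": [0, 0, 0], "spin": 4.9}, {"slide": [0.0052, -0.0405, 0], "spin": 0}, {"slide": [0.0052, -0.0405, 0], "spin": 0}, {"slide": [0.0052, -0.0405, 0], "spin": 0}, {"slide": [0.0052, -0.0405, 0], "spin": 0}, {"slide": [0.0052, -0.0405, 0], "spin": 0}, {"slide": [0.0052, -0.0405, 0], "spin": 0}]'

```text
clock: 36.35
position: [0.5839, -0.1243, 0.127]
ee_rot: [-0.0, 0.02, 1.0, 0.0]
contact_force: [0.5, -0.3, -0.3]
width: 0.0068
```

Call:
servo_tool --increments '[{"slide": [0, 0, 0], "spin": 0}, {"slide": [0, 0, 0], "spin": 0}, {"slide": [0, 0, 0], "spin": 0}, {"slide": [0, 0, 0], "spin": 0}]'

```text
clock: 36.75
position: [0.5847, -0.1215, 0.1274]
ee_rot: [-0.0, 0.019, 1.0, 0.0]
contact_force: [-0.3, 1.0, -1.1]
width: 0.007
```

```bash
python3 - <<'E'
from h import *
s=S(); shot('wrist','w20')
e=rot(s).as_matrix().T@np.array([*(np.array([.5838,-.1229])-s['position'][:2]),0]); print(e)
E
```

```text
t 36.75 pos [ 0.5847 -0.1215  0.1274] R [[-0.999, 0.038, -0.0], [0.038, 0.999, 0.001], [0.0, 0.001, -1.0]] w 0.007 F [-0.3  1.  -1.1]
[ 7.97880369e-04 -1.40959751e-03 -5.48295287e-07]
```

View pics/w20.png

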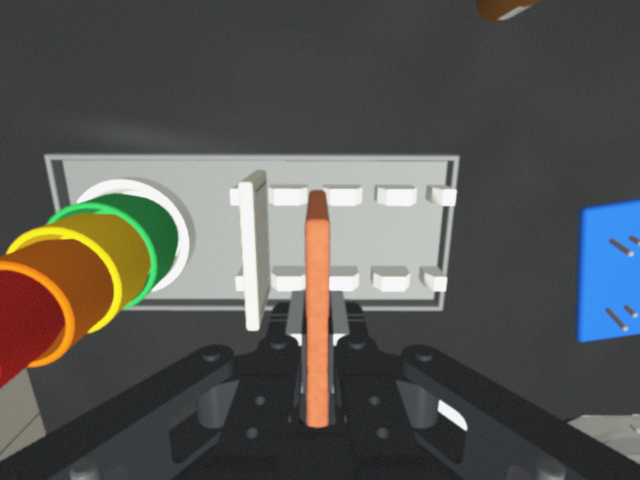

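Call:
servo_tool --increments '[{"slide": [0.0005, -0.0005, 0.03], "spin": 0}, {"slide": [0, 0, 0.02], "spin": 0}, {"slide": [0, 0, 0.012], "spin": 0}, {"slide": [0, 0, 0.008], "spin": 0}, {"slide": [0, 0, 0.006], "spin": 0}, {"slide": [0, 0, 0.005], "spin": 0}, {"slide": [0, 0, 0.002], "spin": 0}, {"slide": [0, 0, 0.001], "spin": 0}]'

```text
clock: 37.6
position: [0.5844, -0.1235, 0.0439]
ee_rot: [0.0, 0.02, 1.0, -0.0]
contact_force: [-0.6, -0.4, -1.0]
width: 0.0074
```

Call:
servo_tool --increments '[{"slide": [0, 0, 0.0015], "spin": 0}, {"slide": [0, 0, 0.0015], "spin": 0}, {"slide": [0, 0, 0.001], "spin": 0}, {"slide": [0, 0, 0.001], "spin": 0}, {"slide": [0, 0, 0], "spin": 0}]'

```text
clock: 38.1
position: [0.5843, -0.1235, 0.0406]
ee_rot: [0.001, 0.02, 1.0, -0.0]
contact_force: [-2.2, 1.3, 9.6]
width: 0.007
```

Call:
servo_tool --increments '[{"slide": [0, 0, 0], "spin": 0}, {"slide": [0, 0, 0], "spin": 0}, {"slide": [0, 0, 0], "spin": 0}, {"slide": [0, 0, -0.01], "spin": 0}, {"slide": [0, 0, -0.03], "spin": 0}, {"slide": [0, 0, -0.04], "spin": 0}, {"slide": [0, 0, -0.035], "spin": 0}, {"slide": [-0.0025, 0.0411, 0], "spin": 0}]' --hand 0.3

```text
clock: 38.9
position: [0.5924, -0.087, 0.1601]
ee_rot: [0.006, 0.022, 1.0, -0.003]
contact_force: [0.9, 0.6, -0.0]
width: 0.0258
```

Call:
servo_tool --increments '[{"slide": [-0.0025, 0.0411, 0], "spin": 0}, {"slide": [-0.0025, 0.0411, 0], "spin": 0}, {"slide": [-0.0025, 0.0411, 0], "spin": 0}, {"slide": [-0.0025, 0.0411, 0], "spin": 0}, {"slide": [-0.0025, 0.0411, 0], "spin": 0}, {"slide": [-0.0025, 0.0411, 0], "spin": 0}, {"slide": [0, 0, 0], "spin": -4.9}, {"slide": [0, 0, 0], "spin": -4.9}]' --newtons 20

```text
clock: 39.7
position: [0.6129, 0.1653, 0.1541]
ee_rot: [0.0, -0.069, 0.998, 0.0]
contact_force: [0.5, -0.1, -0.7]
width: 0.0256
```

Call:
servo_tool --increments '[{"slide": [0, 0, 0], "spin": 0}, {"slide": [0, 0, 0], "spin": 0}, {"slide": [0, 0, 0], "spin": 0}]'

```text
clock: 40.0
position: [0.613, 0.1631, 0.1539]
ee_rot: [0.0, -0.065, 0.998, 0.0]
contact_force: [-0.7, 0.1, 0.1]
width: 0.0256
```

```bash
python3 - <<'E'
from h import *
s=S(); shot('wrist','w21'); crop('w21','c21',245,130,485,310,3.3)
e=rot(s).as_matrix().T@np.array([*(np.array([.613,.1634])-s['position'][:2]),0]); print(e)
E
```

```text
t 40.0 pos [0.613  0.1631 0.1539] R [[-0.992, -0.129, 0.0], [-0.129, 0.992, 0.0], [-0.0, 0.0, -1.0]] w 0.0256 F [-0.7  0.1  0.1]
[-6.07993212e-05  3.14761080e-04  3.95179597e-08]
```

View pics/c21.png

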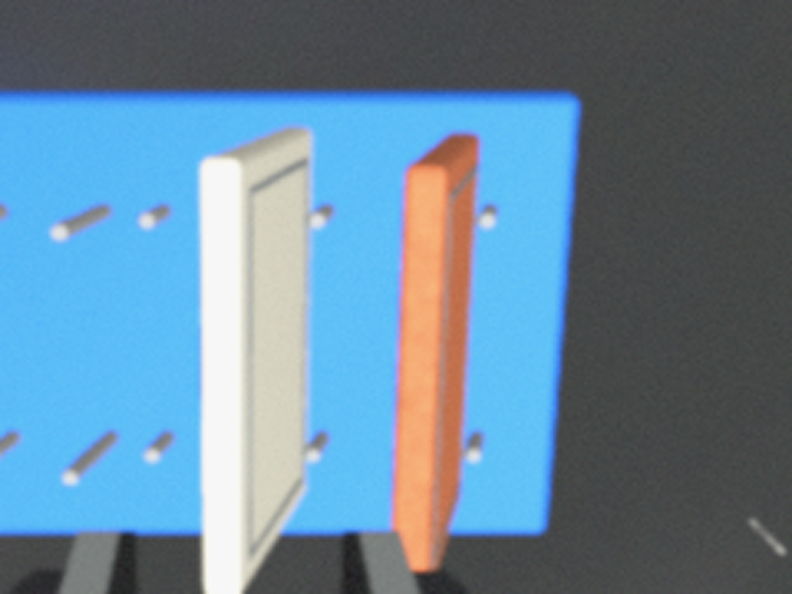

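View pics/w21.png

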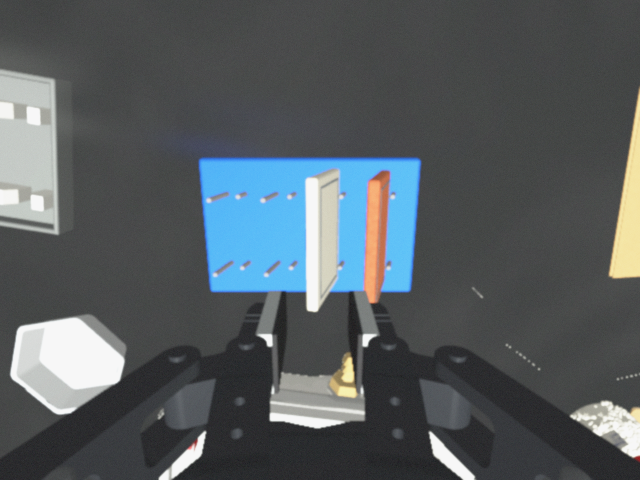

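Call:
servo_tool --increments '[{"slide": [0, 0.0005, 0.035], "spin": 0}, {"slide": [0, 0, 0.03], "spin": 0}, {"slide": [0, 0, 0.02], "spin": 0}, {"slide": [0, 0, 0.015], "spin": 0}, {"slide": [0, 0, 0.01], "spin": 0}, {"slide": [0, 0, 0.004], "spin": 0}, {"slide": [0, 0, 0], "spin": 0}]'

```text
clock: 40.75
position: [0.6129, 0.1637, 0.0396]
ee_rot: [-0.0, -0.065, 0.998, 0.0]
contact_force: [0.1, -0.8, 0.8]
width: 0.0262
```

Call:
servo_tool --increments '[{"slide": [0, 0, 0], "spin": 0}, {"slide": [0, 0, 0], "spin": 0}, {"slide": [0, 0, 0], "spin": 0}, {"slide": [0, 0, 0], "spin": 0}]' --hand 0 --newtons 20

```text
clock: 41.15
position: [0.6132, 0.167, 0.041]
ee_rot: [0.001, -0.065, 0.998, 0.003]
contact_force: [0.4, 7.3, 0.8]
width: 0.0114
```

Call:
servo_tool --increments '[{"slide": [0, -0.0015, -0.008], "spin": 0}, {"slide": [0, -0.0025, -0.01], "spin": 0}, {"slide": [0, -0.0025, -0.01], "spin": 0}, {"slide": [0, -0.0025, -0.01], "spin": 0}, {"slide": [0, 0, -0.01], "spin": 0}, {"slide": [0, 0, -0.02], "spin": 0}, {"slide": [0, 0, -0.02], "spin": 0}, {"slide": [0, 0, 0], "spin": 0}]'

```text
clock: 41.95
position: [0.6165, 0.1548, 0.1314]
ee_rot: [0.004, -0.066, 0.998, 0.0]
contact_force: [0.6, -0.6, -0.6]
width: 0.0076
```

Call:
servo_tool --increments '[{"slide": [0, 0, 0], "spin": 0}, {"slide": [0, 0, 0], "spin": 0}, {"slide": [0, 0, 0], "spin": 0}]' --newtons 50

```text
clock: 42.25
position: [0.6132, 0.1548, 0.1264]
ee_rot: [-0.001, -0.066, 0.998, -0.0]
contact_force: [0.2, 0.5, -0.7]
width: 0.007
```

```bash
python3 - <<'E'
from h import *
s=S(); shot('wrist','w22')
d=np.array([.5852,-.0869])-s['position'][:2]; a=np.radians(-2.3); print('at psi-2.3', d@[-np.cos(a),-np.sin(a)], d@[-np.sin(a),np.cos(a)])
E
```

```text
t 42.25 pos [0.6132 0.1548 0.1264] R [[-0.991, -0.131, -0.002], [-0.131, 0.991, -0.0], [0.002, -0.0, -1.0]] w 0.007 F [ 0.2  0.5 -0.7]
at psi-2.3 0.01831187619937174 -0.24258167721926047
```

View pics/w22.png

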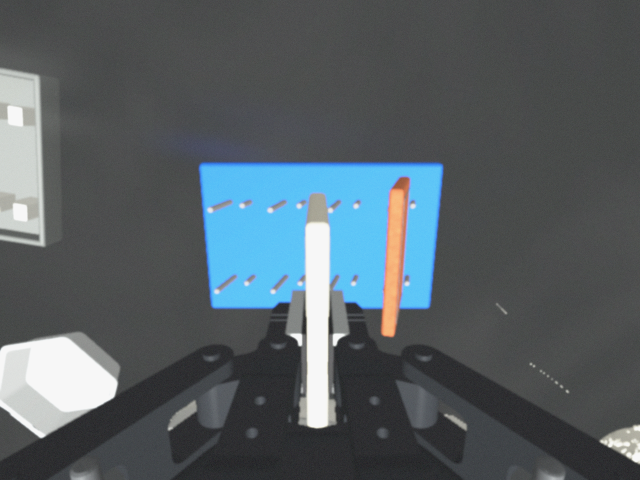

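Call:
servo_tool --increments '[{"slide": [0, 0, 0], "spin": 4.9}, {"slide": [0, 0, 0], "spin": 4.9}, {"slide": [0.003, -0.0404, 0], "spin": 0}, {"slide": [0.003, -0.0404, 0], "spin": 0}, {"slide": [0.003, -0.0404, 0], "spin": 0}, {"slide": [0.003, -0.0404, 0], "spin": 0}, {"slide": [0.003, -0.0404, 0], "spin": 0}, {"slide": [0.003, -0.0404, 0], "spin": 0}]'

```text
clock: 43.1
position: [0.5858, -0.088, 0.1271]
ee_rot: [-0.0, 0.02, 1.0, 0.0]
contact_force: [1.1, -0.5, -1.0]
width: 0.007
```

Call:
servo_tool --increments '[{"slide": [0, 0, 0], "spin": 0}, {"slide": [0, 0, 0], "spin": 0}, {"slide": [0, 0, 0], "spin": 0}, {"slide": [0, 0, 0], "spin": 0}]'

```text
clock: 43.5
position: [0.5865, -0.0852, 0.1274]
ee_rot: [-0.0, 0.019, 1.0, 0.0]
contact_force: [-0.3, 0.3, -1.2]
width: 0.0073
```

```bash
python3 - <<'E'
from h import *
s=S(); shot('wrist','w23')
e=rot(s).as_matrix().T@np.array([*(np.array([.5852,-.0869])-s['position'][:2]),0]); print(e)
E
```

```text
t 43.5 pos [ 0.5865 -0.0852  0.1274] R [[-0.999, 0.038, -0.0], [0.038, 0.999, 0.001], [0.0, 0.001, -1.0]] w 0.0073 F [-0.3  0.3 -1.2]
[ 1.19936828e-03 -1.77925687e-03 -5.27359920e-07]
```

View pics/w23.png

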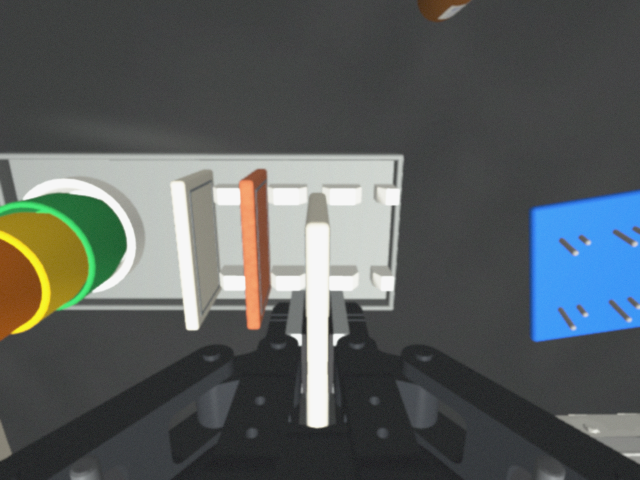

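Call:
servo_tool --increments '[{"slide": [0.0008, -0.0007, 0.03], "spin": 0}, {"slide": [0, 0, 0.02], "spin": 0}, {"slide": [0, 0, 0.012], "spin": 0}, {"slide": [0, 0, 0.008], "spin": 0}, {"slide": [0, 0, 0.006], "spin": 0}, {"slide": [0, 0, 0.005], "spin": 0}, {"slide": [0, 0, 0.002], "spin": 0}, {"slide": [0, 0, 0.001], "spin": 0}]'

```text
clock: 44.35
position: [0.5859, -0.0873, 0.0439]
ee_rot: [0.0, 0.02, 1.0, -0.0]
contact_force: [-0.8, 0.6, -0.0]
width: 0.0067
```

Call:
servo_tool --increments '[{"slide": [0, 0, 0.0015], "spin": 0}, {"slide": [0, 0, 0.0015], "spin": 0}, {"slide": [0, 0, 0.001], "spin": 0}, {"slide": [0, 0, 0.001], "spin": 0}, {"slide": [0, 0, 0], "spin": 0}]'

```text
clock: 44.85
position: [0.5861, -0.0873, 0.0409]
ee_rot: [0.001, 0.02, 1.0, -0.0]
contact_force: [-2.1, 0.6, 10.8]
width: 0.0072
```

Call:
servo_tool --increments '[{"slide": [0, 0, 0], "spin": 0}, {"slide": [0, 0, 0], "spin": 0}, {"slide": [0, 0, 0], "spin": 0}, {"slide": [0, 0, -0.01], "spin": 0}, {"slide": [0, 0, -0.03], "spin": 0}, {"slide": [0, 0, -0.04], "spin": 0}, {"slide": [0, 0, -0.035], "spin": 0}, {"slide": [-0.0018, 0.0413, 0], "spin": 0}]' --hand 0.3

```text
clock: 45.65
position: [0.5934, -0.0503, 0.16]
ee_rot: [0.006, 0.022, 1.0, -0.002]
contact_force: [1.4, 0.7, -0.2]
width: 0.0256
```

Call:
servo_tool --increments '[{"slide": [-0.0018, 0.0413, 0], "spin": 0}, {"slide": [-0.0018, 0.0413, 0], "spin": 0}, {"slide": [-0.0018, 0.0413, 0], "spin": 0}, {"slide": [-0.0018, 0.0413, 0], "spin": 0}, {"slide": [-0.0018, 0.0413, 0], "spin": 0}, {"slide": [-0.0018, 0.0413, 0], "spin": 0}, {"slide": [0, 0, 0], "spin": -4.9}, {"slide": [0, 0, 0], "spin": -4.9}]' --newtons 20

```text
clock: 46.45
position: [0.6096, 0.203, 0.154]
ee_rot: [0.0, -0.069, 0.998, 0.0]
contact_force: [-0.2, -0.5, -0.6]
width: 0.0261
```

Call:
servo_tool --increments '[{"slide": [0, 0, 0], "spin": 0}, {"slide": [0, 0, 0], "spin": 0}, {"slide": [0, 0, 0], "spin": 0}]'

```text
clock: 46.75
position: [0.6097, 0.2009, 0.1539]
ee_rot: [0.0, -0.065, 0.998, 0.0]
contact_force: [0.3, 0.4, 0.9]
width: 0.0257
```

```bash
python3 - <<'E'
from h import *
s=S(); shot('wrist','w24')
e=rot(s).as_matrix().T@np.array([*(np.array([.6105,.2012])-s['position'][:2]),0]); print(e)
E
```

```text
t 46.75 pos [0.6097 0.2009 0.1539] R [[-0.992, -0.129, 0.0], [-0.129, 0.992, 0.0], [-0.0, 0.0, -1.0]] w 0.0257 F [0.3 0.4 0.9]
[-8.01803526e-04  2.36541055e-04  1.51039273e-07]
```

View pics/w24.png

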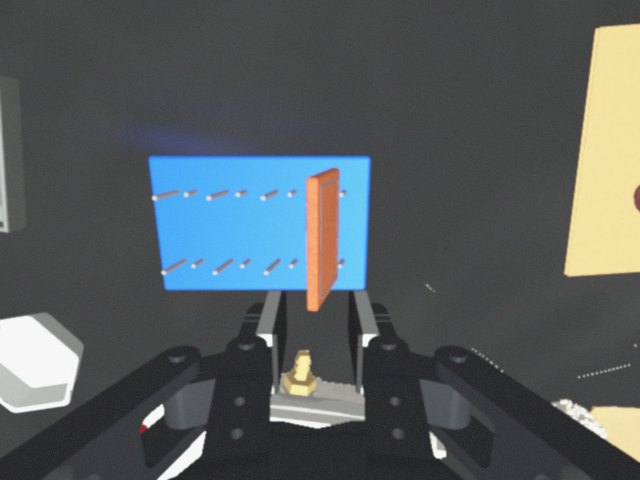

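Tile sits in the same place between the fingers as last time (near edge at about (312,180)). Same grasp.

Call:
servo_tool --increments '[{"slide": [-0.0005, 0.0004, 0.035], "spin": 0}, {"slide": [0, 0, 0.03], "spin": 0}, {"slide": [0, 0, 0.02], "spin": 0}, {"slide": [0, 0, 0.015], "spin": 0}, {"slide": [0, 0, 0.01], "spin": 0}, {"slide": [0, 0, 0.004], "spin": 0}, {"slide": [0, 0, 0], "spin": 0}]'

```text
clock: 47.5
position: [0.6102, 0.2015, 0.0396]
ee_rot: [-0.0, -0.065, 0.998, 0.0]
contact_force: [0.3, -0.6, 0.3]
width: 0.0257
```

Call:
servo_tool --increments '[{"slide": [0, 0, 0], "spin": 0}, {"slide": [0, 0, 0], "spin": 0}, {"slide": [0, 0, 0], "spin": 0}, {"slide": [0, 0, 0], "spin": 0}]' --hand 0 --newtons 20

```text
clock: 47.9
position: [0.6105, 0.2048, 0.0413]
ee_rot: [0.001, -0.065, 0.998, 0.003]
contact_force: [-1.9, 7.9, 1.2]
width: 0.0111
```

Call:
servo_tool --increments '[{"slide": [0, -0.0015, -0.008], "spin": 0}, {"slide": [0, -0.0025, -0.01], "spin": 0}, {"slide": [0, -0.0025, -0.01], "spin": 0}, {"slide": [0, -0.0025, -0.01], "spin": 0}, {"slide": [0, 0, -0.01], "spin": 0}, {"slide": [0, 0, -0.02], "spin": 0}, {"slide": [0, 0, -0.02], "spin": 0}, {"slide": [0, 0, 0], "spin": 0}]'

```text
clock: 48.7
position: [0.6137, 0.1928, 0.1314]
ee_rot: [0.004, -0.066, 0.998, 0.0]
contact_force: [0.0, 0.2, -0.8]
width: 0.0075
```

Call:
servo_tool --increments '[{"slide": [0, 0, 0], "spin": 0}, {"slide": [0, 0, 0], "spin": 0}, {"slide": [0, 0, 0], "spin": 0}]' --newtons 50

```text
clock: 49.0
position: [0.6105, 0.1925, 0.1264]
ee_rot: [-0.001, -0.066, 0.998, -0.0]
contact_force: [-0.1, -0.5, -0.9]
width: 0.0072
```

```bash
python3 - <<'E'
from h import *
s=S(); shot('wrist','w25')
d=np.array([.5867,-.0509])-s['position'][:2]; a=np.radians(-2.3); print('at psi-2.3', d@[-np.cos(a),-np.sin(a)], d@[-np.sin(a),np.cos(a)])
E
```

```text
t 49.0 pos [0.6105 0.1925 0.1264] R [[-0.991, -0.131, -0.002], [-0.131, 0.991, -0.001], [0.002, -0.0, -1.0]] w 0.0072 F [-0.1 -0.5 -0.9]
at psi-2.3 0.014024096474383092 -0.24413599895337276
```

View pics/w25.png

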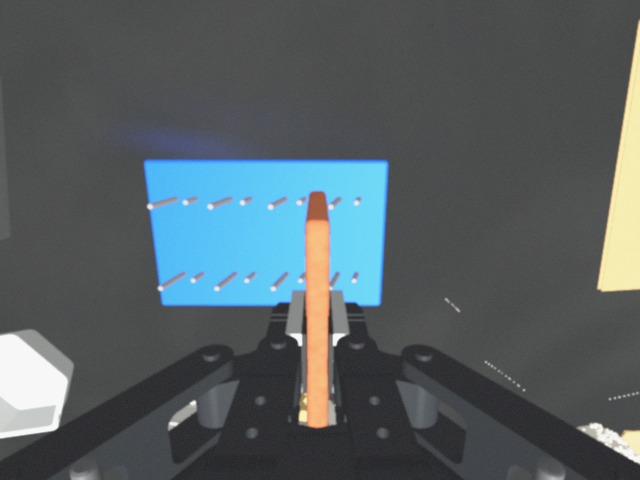

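Call:
servo_tool --increments '[{"slide": [0, 0, 0], "spin": 4.9}, {"slide": [0, 0, 0], "spin": 4.9}, {"slide": [0.0023, -0.0407, 0], "spin": 0}, {"slide": [0.0023, -0.0407, 0], "spin": 0}, {"slide": [0.0023, -0.0407, 0], "spin": 0}, {"slide": [0.0023, -0.0407, 0], "spin": 0}, {"slide": [0.0023, -0.0407, 0], "spin": 0}, {"slide": [0.0023, -0.0407, 0], "spin": 0}]'

```text
clock: 49.85
position: [0.5873, -0.0522, 0.1271]
ee_rot: [-0.0, 0.02, 1.0, 0.0]
contact_force: [0.3, 1.0, -1.4]
width: 0.0069
```

Call:
servo_tool --increments '[{"slide": [0, 0, 0], "spin": 0}, {"slide": [0, 0, 0], "spin": 0}, {"slide": [0, 0, 0], "spin": 0}, {"slide": [0, 0, 0], "spin": 0}]'

```text
clock: 50.25
position: [0.5878, -0.0494, 0.1274]
ee_rot: [-0.0, 0.019, 1.0, 0.0]
contact_force: [0.3, 0.1, -0.3]
width: 0.0068
```

```bash
python3 - <<'E'
from h import *
s=S(); shot('wrist','w26')
e=rot(s).as_matrix().T@np.array([*(np.array([.5867,-.0509])-s['position'][:2]),0]); print(e)
E
```

```text
t 50.25 pos [ 0.5878 -0.0494  0.1274] R [[-0.999, 0.038, -0.0], [0.038, 0.999, 0.001], [0.0, 0.001, -1.0]] w 0.0068 F [ 0.3  0.1 -0.3]
[ 1.06468323e-03 -1.54668670e-03 -3.85588012e-07]
```

View pics/w26.png

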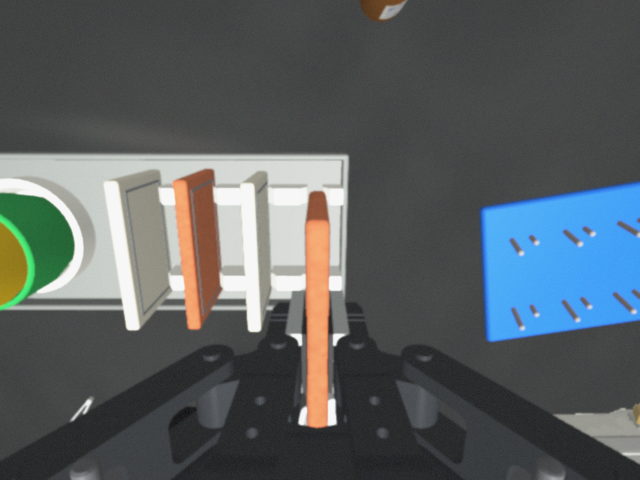

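Call:
servo_tool --increments '[{"slide": [0.0008, -0.0006, 0.03], "spin": 0}, {"slide": [0, 0, 0.02], "spin": 0}, {"slide": [0, 0, 0.012], "spin": 0}, {"slide": [0, 0, 0.008], "spin": 0}, {"slide": [0, 0, 0.006], "spin": 0}, {"slide": [0, 0, 0.005], "spin": 0}, {"slide": [0, 0, 0.002], "spin": 0}, {"slide": [0, 0, 0.001], "spin": 0}]'

```text
clock: 51.1
position: [0.5873, -0.0514, 0.0439]
ee_rot: [0.0, 0.02, 1.0, -0.0]
contact_force: [-1.2, -0.3, -0.7]
width: 0.0071
```

Call:
servo_tool --increments '[{"slide": [0, 0, 0.0015], "spin": 0}, {"slide": [0, 0, 0.0015], "spin": 0}, {"slide": [0, 0, 0.001], "spin": 0}, {"slide": [0, 0, 0.001], "spin": 0}, {"slide": [0, 0, 0], "spin": 0}]'

```text
clock: 51.6
position: [0.5876, -0.0515, 0.0412]
ee_rot: [0.001, 0.02, 1.0, -0.0]
contact_force: [-3.1, 0.1, 11.8]
width: 0.007
```

Home. Release, lift and back off toward the robot to inspect.

Call:
servo_tool --increments '[{"slide": [0, 0, 0], "spin": 0}, {"slide": [0, 0, 0], "spin": 0}, {"slide": [0, 0, 0], "spin": 0}, {"slide": [0, 0, -0.01], "spin": 0}, {"slide": [0, 0, -0.03], "spin": 0}, {"slide": [0, 0, -0.045], "spin": 0}, {"slide": [0, 0, -0.045], "spin": 0}, {"slide": [0, 0, -0.045], "spin": 0}]' --hand 0.3

```text
clock: 52.4
position: [0.5868, -0.0512, 0.2159]
ee_rot: [0.0, 0.02, 1.0, 0.0]
contact_force: [0.5, 0.4, -0.3]
width: 0.0255
```

Call:
servo_tool --increments '[{"slide": [0.02, -0.03, -0.03], "spin": 0}, {"slide": [0.02, -0.03, -0.02], "spin": 0}, {"slide": [0.02, -0.03, 0], "spin": 0}, {"slide": [0, 0, 0], "spin": 0}, {"slide": [0, 0, 0], "spin": 0}, {"slide": [0, 0, 0], "spin": 0}]'

```text
clock: 53.0
position: [0.5238, -0.1382, 0.2636]
ee_rot: [0.0, 0.02, 1.0, 0.0]
contact_force: [0.9, -0.1, 0.8]
width: 0.0254
```

```bash
python3 - <<'E'
from h import *
s=S(); shot('wrist','w27'); shot('scene','s27',(230,150,470,330),3.3); shot('top','t27',(225,210,470,320),3.2)
im=cv2.imread('pics/w27_raw.png')
print('r',fit('w27',colmask(im,'red'),circ('red',.104)[1:],(.58,-.25)))
E
```

```text
t 53.0 pos [ 0.5238 -0.1382  0.2636] R [[-0.999, 0.039, 0.0], [0.039, 0.999, 0.001], [0.0, 0.001, -1.0]] w 0.0254 F [ 0.9 -0.1  0.8]
r (array([ 0.5828, -0.2519]), np.float64(0.046))
```

View pics/w27.png

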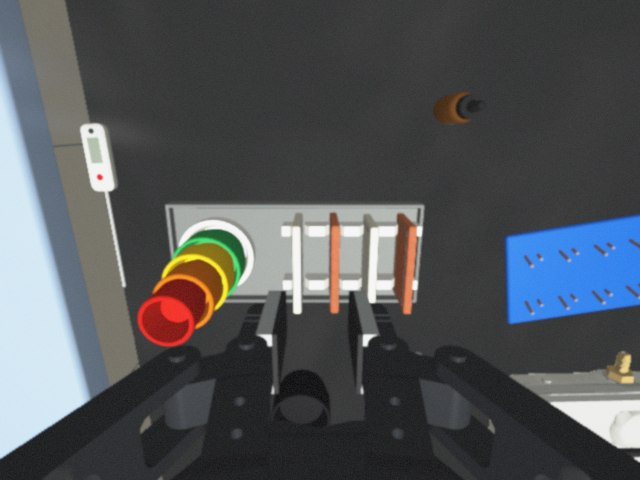

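View pics/s27.png

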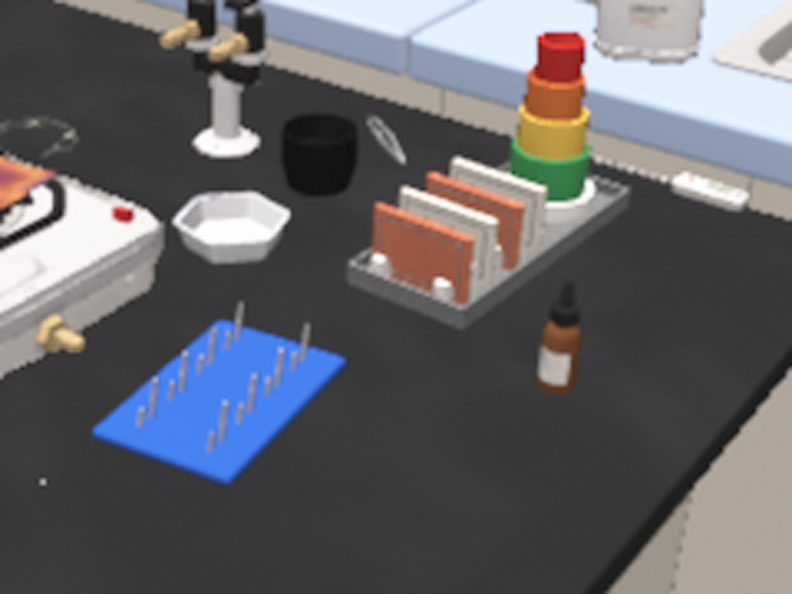

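View pics/t27.png

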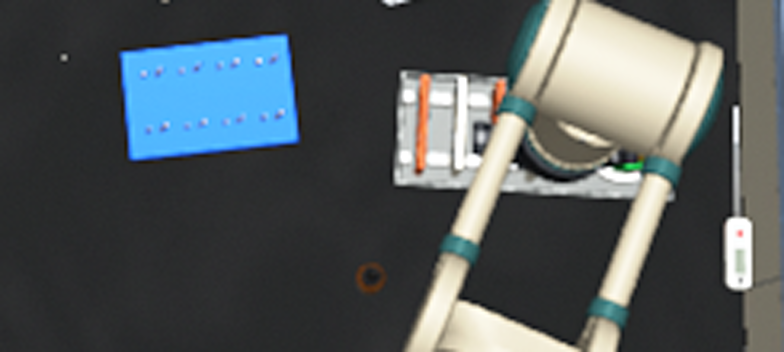

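All four tiles are down in the rack and the stand is empty. I'll check that the stack is upright and concentric against the projected seat axis.

```bash
python3 - <<'E'
from h import *
s=S(); 
for n in ['s27','w27']:
    im=cv2.imread(f'pics/{n}_raw.png'); C=load(n); off=(230,150,470,330) if n[0]=='s' else (120,180,440,340); k=3.3 if n[0]=='s' else 2.5
    b=im[off[1]:off[3],off[0]:off[2]]; b=cv2.resize(b,None,fx=k,fy=k,interpolation=cv2.INTER_CUBIC)
    th=np.linspace(0,2*np.pi,60)
    for i,(c,(d0,d1)) in enumerate(RB.items()):
        P=[( (w2p('',[.581+d1/2*np.cos(t),-.2497+d1/2*np.sin(t),.008+.032*i+.054],C)+.5-off[:2])*k) for t in th]
        cv2.polylines(b,[np.array(P).astype(int)],True,(255,0,255),1)
    cv2.imwrite(f'pics/{n}b.png',b)
E
```

```text
t 53.15 pos [ 0.5239 -0.138   0.2632] R [[-0.999, 0.038, -0.001], [0.038, 0.999, 0.001], [0.001, 0.001, -1.0]] w 0.0254 F [ 0.7 -0.  -0.2]
```

View pics/s27b.png

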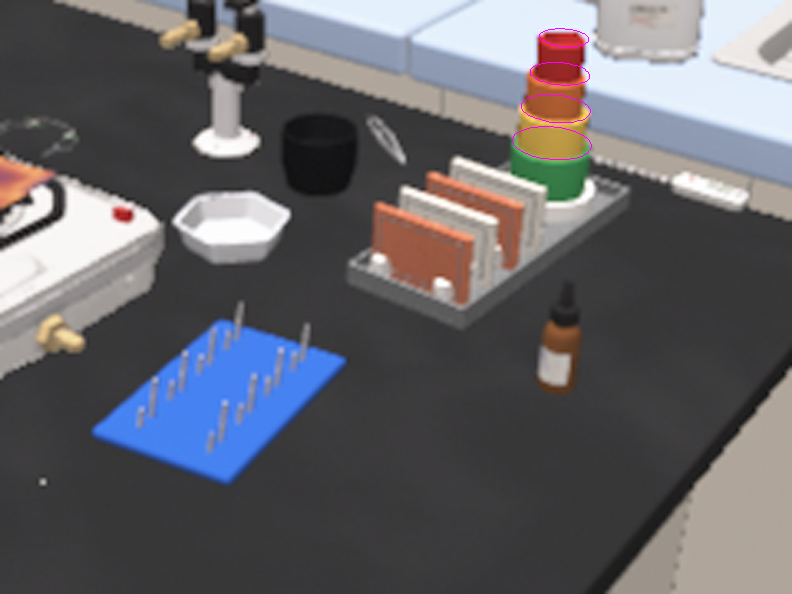

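View pics/w27b.png

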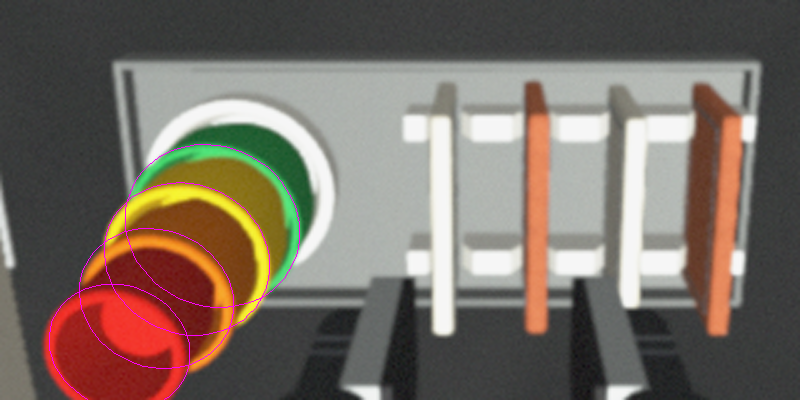

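Rims and heights match full nesting, and the bottle, thermometer and wax are where they were. Handing in.

```bash
python3 -c "
from rig import manip
print(manip.sign_off()); print(manip.get_state()['clock'])"
```

```text
the job is handed in; nothing more can be done
None
the job is handed in; nothing more can be done
```

I packed the kit and handed it in at about 53 s; no verdict comes back. The four moulds are nested green, yellow, orange, red on the seat. The four tiles stand in slots 0 to 3, one to a slot.

- **Moulds:** each one touched down at the height full seating predicts, to about 1 mm, with about 10 N of contact. In the last wrist and scene pictures the projected rims matched the stack to about 2 mm. That offset was much the same for every mould, so I put it down to calibration.
- **Tiles:** each reached the slot floor at the expected height, with TCP at 0.041 m and about 10 to 12 N. They look upright and aligned in the last pictures.
- **Other objects:** the bottle and thermometer look unmoved in the last pictures. I saw no sign of a mould being knocked aside. The wax lumps were last seen earlier in the run and were not in the final close-ups, though the arm never went near them.
- **One disagreement:** a wrist-camera estimate put the first tile 7 to 9 mm off-centre in the grip. I had taken its end face for the top edge; the scene camera showed it centred.

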